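# Make up the extraction kit and the assay kit at the residue-testing bench

## Robot

A 6-joint arm with a two-finger parallel gripper is mounted at the origin on the work surface. World frame = base frame: x ahead of the robot, y to its left, z up, the work surface at z = 0. Lengths are in m, angles in rad, forces in N, time in s.
With the tool pointing down it reaches from about 0.25 to 0.775 m from the base axis. Payload 4 kg.
Tool frame: the origin (TCP) lies midway between the tips of the shut fingers; the grasp point (between the pads) lies 19 mm behind it; z points along the fingers, y is the direction in which the jaws open and shut (so a half turn about z gives the same grasp; the last joint's range is limited). The gripper opens to 94 mm and grips with 3 to 60 N. Pads are 16 mm wide; open, the fingers measure 119 mm over their backs; the gripper's body (75 mm by 177 mm) begins 78 mm behind the grasp point.
Start: joints at [1.142, 0.087, 1.371, -0, 1.684, -0.103], TCP at [0.176, 0.521, 0.206] pointing down, gripper open.
Joint ranges: [-3.1, 3.1], [-0.76, 2.03], [0.27, 2.55], [-1.08, 4.22], [0.17, 2.65], [-2.57, 2.57]. Speed limits (rad/s): [2.79, 2.79, 3.14, 3.14, 3.14, 3.14].

## Interface

Orientations are given as [roll, pitch, yaw] about the fixed x, y, z axes, in that order (R = Rz(yaw) Ry(pitch) Rx(roll)).
In Python, from bench import robot gives the robot as it stands.
- The arm moves only by the tool servo_tool, never from a script. Its argument "rows" is a list of rows, each a list of 2 entries, a list of its own where there are three numbers: the shift along the tool's x, y, z normalised to -1 to 1, where 1 is 0.08 m, then the turn about the tool's z normalised to -1 to 1, where 1 is pi/2 rad. A call has 1 to 12 rows; each row is the pose to reach, as a shift and turn from the pose commanded when the call began, along the tool's axes at that moment; what a row does not reach only later rows make up. A row lasts 1/12 s, in which the tool goes at most 41.7 mm and 7.16 degrees, less where a joint would pass 70% of its speed; a pose out of reach is approached as far as the arm can. A call with a number of a shift or a turn outside -1 to 1 is refused whole. A call with a gripper value outside its range is refused whole. "grip" is the closure, from -1 (fully open) to 1 (shut), set as the call begins (left out, the last holds). The fingers move at their own pace and stop on an object; the grip force is fixed at half the most. Time passes only in rows, so rows that repeat a pose let the fingers close. It gives the time, the measured TCP pose, the force and the opening at its end, in the units of the state.
- robot.get_obs(): the state, without advancing time (a new reading comes with each control period).
- robot.snapshot(name): name is "side" or "top"; returns a dict with "pixels" (400x640x3 uint8, red, green, blue), "camera_matrix" (3x3 intrinsics, pixels), "world_from_camera" (4x4, takes a point from camera to world coordinates). Camera axes: x right, y down, z forward; pixel columns grow to the right and rows downward; lengths in m; the calibration is good to about 2 mm. A picture is of the moment at which its call begins. There is no depth.
- robot.close_job(): hands the job in, once; it reports no verdict.
The state is a dict: "time": time; "joint_positions": joint angles; "qvel": joint speeds; "joint_torque": joint torques, N m; "tool_pos": TCP position; "ee_rot": TCP orientation; "wrist_force": force on the tool from outside, world axes, zero at the start; "wrist_torque": the same for the moment, N m; "width": finger opening in m.
Only numpy, scipy, OpenCV 4.12 (cv2) and the standard library are available. Lean on these libraries where they do the work, as an engineer would, in place of code of your own. Each camera call takes 0.05 s, during which the arm holds its last target.

## Task

Make up the two pesticide-test kits in the red baskets. The basket with two compartments takes the extraction kit: the large wide-mouth jar in its bigger compartment and the buffer bottle in its smaller one; the basket with three compartments takes the assay kit: the box of pipette tips in the long middle compartment, and the sample tube and the dropper bottle in the two end compartments, one in each, whichever way round. Set everything down gently, not dropped, standing upright on the basket floor, and leave the small jar, the steel canister and the timer where they are.

Things in the scene. Friction and masses are not known exactly. Their poses are not given: they have to be found in the camera images.
- extraction_basket: Shallow red lattice basket, 94 mm (its x) by 162 mm (its y), 34 mm high, fixed to the bench; floor 4 mm thick, walls and divider 4 mm. One divider across makes two compartments in a row along its y axis, both 86 mm wide in x: the bigger is 88 mm long, centred at y = -33 mm; the smaller is 62 mm long, centred at y = +46 mm. Origin: centre of its underside; z up. Its y points roughly along world -x, towards the robot (within about 20 degrees).
- assay_basket: Shallow red basket, 94 mm (its x) by 242 mm (its y), 34 mm high, fixed to the bench; floor 4 mm thick, walls and dividers 4 mm. Two dividers make three compartments in a row along its y axis, all 86 mm wide in x: the middle one 110 mm long, centred at the origin, and two end ones 58 mm long, centred at y = -88 mm and y = +88 mm. Origin: centre of its underside; z up. Its y points roughly along world -x, towards the robot (within about 20 degrees).
- large_jar: Large wide-mouth white plastic jar with a broad ribbed screw cap, closed, upright: body 64 mm across up to 71 mm high, cap 60 mm across, 105 mm high in all, about 160 g. Stands loose on the bench. Origin: centre of its underside; z up along its axis. Its body can be gripped 65 mm up.
- buffer_bottle: White plastic bottle with a rounded shoulder and a narrow ribbed cap, upright: body 44 mm across up to 80 mm high, cap 25 mm across, 110 mm high in all, about 150 g. Origin: centre of its underside; z up along its axis. Its body can be gripped 68 mm up.
- tip_box: Box of pipette tips: frosted, square-edged box 56 mm (its x) by 86 mm (its y), 68 mm high, with a thin grey deck (60 by 90 mm, look only) and 15 short white tip ends on top, 82 mm high in all, about 180 g. Stands loose on the bench, its long side roughly along world x (within 25 degrees). Origin: centre of its underside; z up. Grip it across its x at 54 mm up.
- sample_tube: Self-standing 50 ml sample tube, frosted grey-white plastic with a ribbed white screw cap: foot 30 mm across, tube 28 mm across from 14 to 91 mm high, cap 31 mm across from 91 to 106 mm (its top), about 60 g. Origin: centre of its underside; z up along its axis. Grip the tube 76 mm up.
- dropper_bottle: Small white dropper bottle with a pointed nozzle: body 36 mm across up to 70 mm high, rounded shoulder, nozzle tip at 103 mm, about 90 g. Origin: centre of its underside; z up along its axis. Its body can be gripped 60 mm up.
- small_jar: Small wide-mouth jar, the same make as the large one: 46 mm across, 70 mm high. Not wanted in either kit: leave it standing. It is among the stock on the bench. Origin: centre of its underside; z up.
- steel_canister: Round stainless steel canister with a domed lid and ball knob, 87 mm across, 84 mm high, beyond the stock. Leave it alone. Origin: centre of its underside; z up.
- bench_timer: Flat white bench timer with a small screen, 60 by 75 mm, 18 mm high, lying on the bench beyond the baskets. Leave it alone. Origin: centre of its underside; z up.
Things that resemble listed ones, but are neither listed nor needed, are in the scene too. What is shaped like the large_jar but yellow is not meant.

How it is judged:
By the outcome, as a careful person would: the job done as asked, in the order asked, and still so for the second after the job is handed in, with the robot touching nothing.
It also fails if it takes over 128 s, if anything falls off the work surface, if the arm or the gripper's body presses on something with over 40 N, if the wrist force passes 120 N, or if a joint passes its speed limit or range.

## Working session

There is one attempt and no reset: what is moved stays moved. The work goes in short steps, Python scripts to look and compute and a tool call to move; the robot and the scene stay as the last step left them, time stands still between calls to the robot, and variables do not carry over. Pictures are saved under pics/ and viewed, and the job is handed in when it is done.

Besides the shell and the picture viewer there is one more tool, called after "Emit:" as name([rows], argument=value, ...), one row to a line, values as JSON. servo_tool: Moves the arm, as the interface text tells. Its arguments: {"type":"object","properties":{"rows":{"type":"array"},"grip":{"type":"number"}},"required":["rows"]}

```bash
mkdir -p pics; python3 - <<'E'
from bench import robot
import cv2,numpy as np
for n in("top","side"):
    s=robot.snapshot(n); cv2.imwrite(f"pics/{n}0.png",s["pixels"][:,:,::-1]); np.savez(f"{n}0.npz",**{k:s[k] for k in s})
    print(n,s["camera_matrix"].tolist(),np.round(s["world_from_camera"],3).tolist())
o=robot.get_obs();print(o)
E
```

```text
top [[501.7439607148862, 0.0, 319.30248342494616], [0.0, 501.7439607148862, 200.52863840419508], [0.0, 0.0, 1.0]] [[0.017, -0.996, 0.086, 0.457], [-1.0, -0.017, 0.001, 0.031], [0.001, -0.086, -0.996, 1.311], [0.0, 0.0, 0.0, 1.0]]
side [[416.2055510075274, 0.0, 321.92639247631075], [0.0, 416.2055510075274, 197.49174512625103], [0.0, 0.0, 1.0]] [[0.955, -0.177, 0.239, 0.37], [-0.298, -0.594, 0.747, -0.63], [0.01, -0.785, -0.62, 0.577], [0.0, 0.0, 0.0, 1.0]]
{'time': 0.1, 'joint_positions': array([ 1.14188236e+00,  8.78774541e-02,  1.37208453e+00, -3.49301514e-05,
        1.68357917e+00, -1.03079011e-01]), 'qvel': array([ 0.00045276, -0.00269412, -0.00321285,  0.00051277, -0.00117371,
        0.00041418]), 'joint_torque': array([ 1.93626438e-03, -3.41252768e+01, -3.03301513e+01,  7.18628406e-02,
        3.04784894e-02, -1.10131496e-04]), 'tool_pos': array([0.17585758, 0.52061678, 0.20443263]), 'ee_rot': array([-3.13965092e+00, -1.65962254e-04,  2.81575364e+00]), 'wrist_force': array([-0.27738124, -0.1307123 ,  0.15109735]), 'wrist_torque': array([ 0.04538446,  0.05984979, -0.00938917]), 'width': 0.09398994265943421}
```

View pics/top0.png

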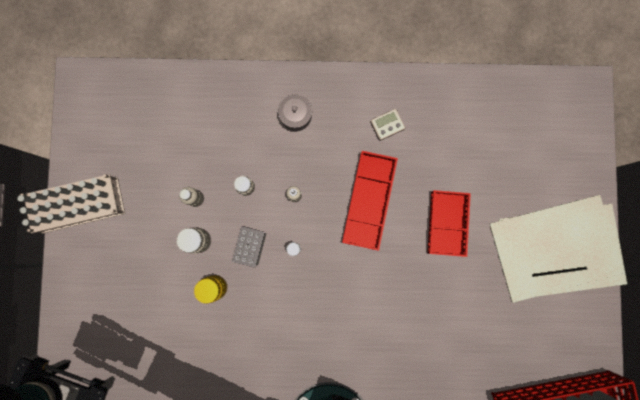

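View pics/side0.png

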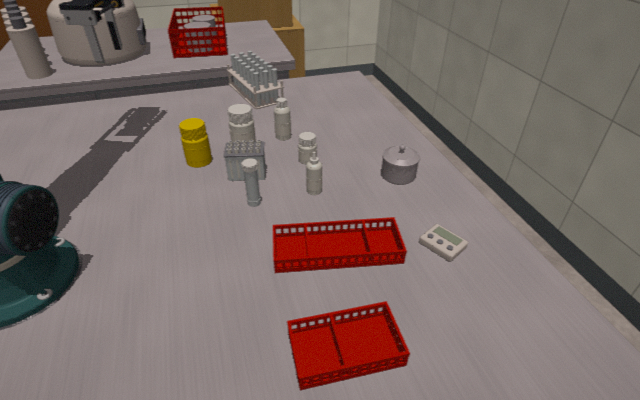

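```bash
python3 - <<'E'
import cv2
a=cv2.imread("pics/top0.png")[150:320,150:330]
cv2.imwrite("pics/c1.png",cv2.resize(a,None,fx=4,fy=3.5 and 3.5*4/4,interpolation=cv2.INTER_CUBIC) if 0 else cv2.resize(a,(635,600),interpolation=cv2.INTER_CUBIC))
a=cv2.imread("pics/side0.png")[80:230,160:360]
cv2.imwrite("pics/c2.png",cv2.resize(a,None,fx=4,fy=4,interpolation=cv2.INTER_CUBIC))
a=cv2.imread("pics/top0.png")[140:270,330:490]
cv2.imwrite("pics/c3.png",cv2.resize(a,None,fx=4,fy=4,interpolation=cv2.INTER_CUBIC))
E
```

```text
(no output)
```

View pics/c1.png

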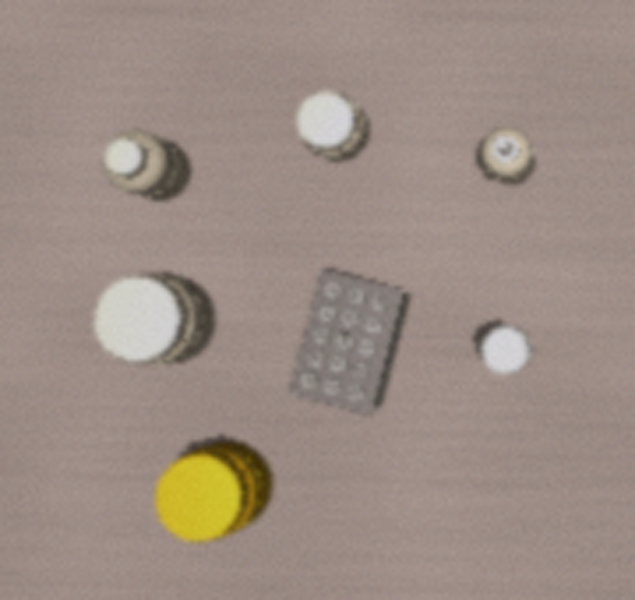

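View pics/c2.png

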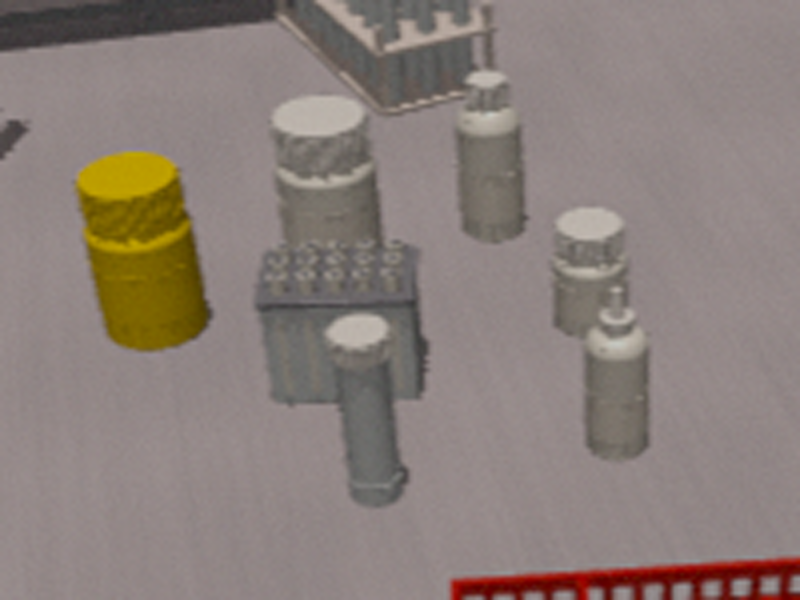

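View pics/c3.png

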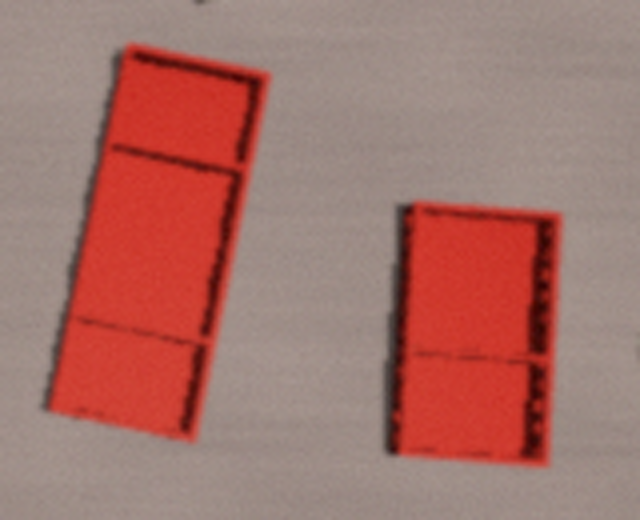

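```bash
cat > h.py <<'E'
import cv2,numpy as np
def load(n): return dict(np.load(n))
def ray(s,px,z):
    K=s["camera_matrix"];T=s["world_from_camera"]
    px=np.atleast_2d(np.array(px,float)); d=np.c_[(px[:,0]-K[0,2])/K[0,0],(px[:,1]-K[1,2])/K[1,1],np.ones(len(px))]@T[:3,:3].T
    o=T[:3,3]; return o+d*((z-o[2])/d[:,2])[:,None]
def proj(s,P):
    K=s["camera_matrix"];T=s["world_from_camera"]; c=(np.atleast_2d(P)-T[:3,3])@T[:3,:3]
    p=c@K.T; return p[:,:2]/p[:,2:]
E
python3 - <<'E'
from h import *
s=load("top0.npz"); im=s["pixels"].astype(int)
hsv=cv2.cvtColor(s["pixels"],cv2.COLOR_RGB2HSV)
# white blobs
m=((hsv[...,2]>185)&(hsv[...,1]<40)).astype(np.uint8); m[:,:150]=0;m[:,330:]=0;m[:160]=0;m[310:]=0
n,l,st,c=cv2.connectedComponentsWithStats(m)
for i in range(1,n):
    if st[i,4]>25:
        print(np.round(c[i],1),st[i],[np.round(ray(s,c[i],z)[0,:2],4) for z in(.105,.110,.07)])
def rect(mask,z):
    cs,_=cv2.findContours(mask,cv2.RETR_EXTERNAL,cv2.CHAIN_APPROX_NONE)
    for k in cs:
        if cv2.contourArea(k)<300: continue
        P=ray(s,k[:,0],z)[:,:2]; r=cv2.minAreaRect((P*1000).astype(np.float32)); print("rect",r,np.round(cv2.boxPoints(r)).tolist())
r=((im[...,0]>130)&(im[...,1]<110)).astype(np.uint8); r[:140]=0;r[270:]=0
rect(r,.034)
g=((np.abs(im[...,0]-im[...,1])<14)&(hsv[...,1]<35)&(hsv[...,2]<165)).astype(np.uint8);g[:215]=0;g[275:]=0;g[:,:225]=0;g[:,275:]=0
cv2.imwrite("pics/g.png",cv2.resize(g[200:280,210:290]*255,None,fx=6,fy=6))
g=cv2.morphologyEx(g,cv2.MORPH_OPEN,np.ones((3,3)));rect(g,.07)
E
```

```text
[241.4 183.3] [234 176  16  15 177] [array([0.5998, 0.2211]), array([0.5992, 0.2204]), array([0.6039, 0.2267])]
[292.9 192. ] [289 188  10   9  49] [array([0.5807, 0.0961]), array([0.5802, 0.0959]), array([0.5843, 0.098 ])]
[184.1 193.9] [180 190   9   9  67] [array([0.5717, 0.3588]), array([0.5712, 0.3575]), array([0.575 , 0.3684])]
[187.9 239.9] [177 229  23  23 420] [array([0.4611, 0.3451]), array([0.4611, 0.3438]), array([0.4612, 0.3543])]
[292.8 249. ] [287 243  12  13 115] [array([0.4437, 0.0933]), array([0.4437, 0.0931]), array([0.4433, 0.0951])]
rect ((516.1221313476562, -300.4254150390625), (97.8262939453125, 163.49594116210938), 86.39434051513672) [[431.0, -344.0], [595.0, -354.0], [601.0, -257.0], [438.0, -246.0]]
rect ((571.6546630859375, -96.48107147216797), (97.3378677368164, 244.34725952148438), 79.0590591430664) [[442.0, -121.0], [682.0, -167.0], [701.0, -72.0], [461.0, -26.0]]
rect ((447.7378845214844, 204.35751342773438), (64.88980102539062, 92.01342010498047), 77.17835235595703) [[396.0, 183.0], [485.0, 163.0], [500.0, 226.0], [410.0, 246.0]]
```

View pics/g.png

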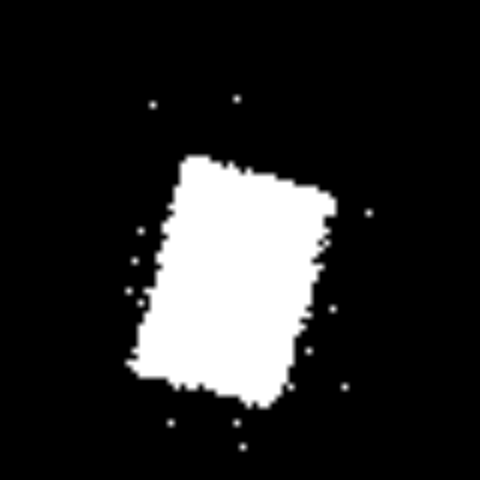

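```bash
python3 - <<'E'
from h import *
out=[]
obj=dict(jar=(.461,.345,.064,.105),buf=(.571,.3575,.044,.110),tube=(.4437,.0933,.030,.106),drop=(.584,.0975,.036,.07),)
for n in("top0","side0"):
    s=load(n+".npz"); im=s["pixels"][:,:,::-1].copy(); im=cv2.resize(im,None,fx=4,fy=4,interpolation=cv2.INTER_CUBIC)
    def poly(P,c): cv2.polylines(im,[np.round((proj(s,P)+.5)*4-.5).astype(int)],True,c,1)
    t=np.linspace(0,6.28,40)
    for k,(x,y,d,h) in obj.items():
        for z,c in((0,(0,255,0)),(h,(255,0,0))):
            dd=d if z==0 else dict(jar=.06,buf=.025,tube=.031,drop=.036)[k]
            poly(np.c_[x+dd/2*np.cos(t),y+dd/2*np.sin(t),0*t+z],c)
    def box(cx,cy,yaw,L,W,z,c):
        a=np.radians(yaw);u=np.array([np.cos(a),np.sin(a)]);v=np.array([-u[1],u[0]])
        poly([np.r_[np.array([cx,cy])+i*L/2*u+j*W/2*v,z] for i,j in((1,1),(1,-1),(-1,-1),(-1,1))],c)
    box(.448,.206,-12.7,.09,.06,.07,(255,0,0));box(.448,.206,-12.7,.086,.056,0,(0,255,0))
    for z,c in((0,(0,255,0)),(.034,(255,0,0))):
        box(.516,-.302,-3.6,.162,.094,z,c); box(.5713,-.098,-10.9,.242,.094,z,c)
    crops=dict(top0=[(150,165,330,290),(330,140,490,270)],side0=[(180,90,350,220),(260,210,420,390)])[n]
    for i,(a,b,cc,d) in enumerate(crops): out.append(im[b*4:d*4,a*4:cc*4]); cv2.imwrite(f"pics/ov_{n}_{i}.png",out[-1][:600*10] if 0 else cv2.resize(out[-1],None,fx=min(1,590/out[-1].shape[0]),fy=min(1,590/out[-1].shape[0])))
E
```

```text
(no output)
```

View pics/ov_top0_0.png

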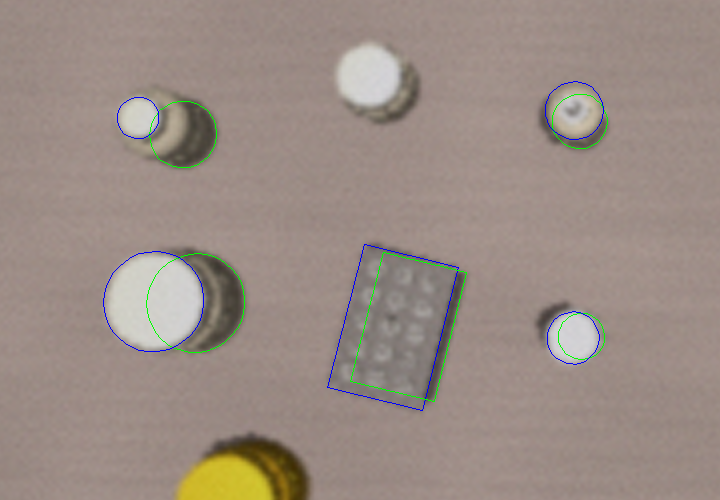

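View pics/ov_side0_0.png

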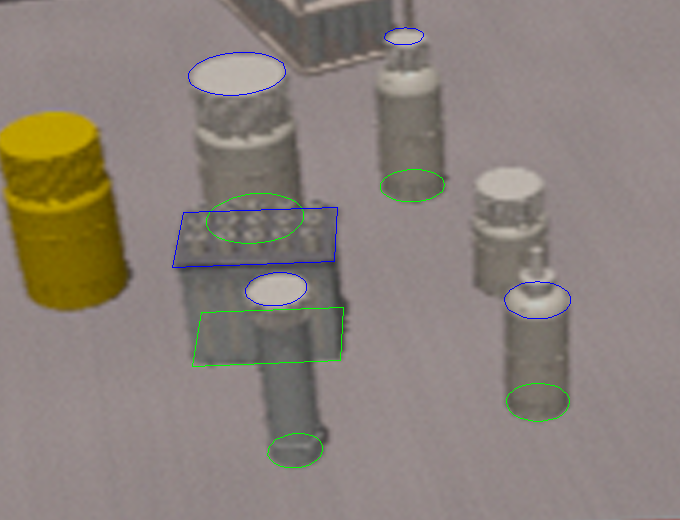

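View pics/ov_top0_1.png

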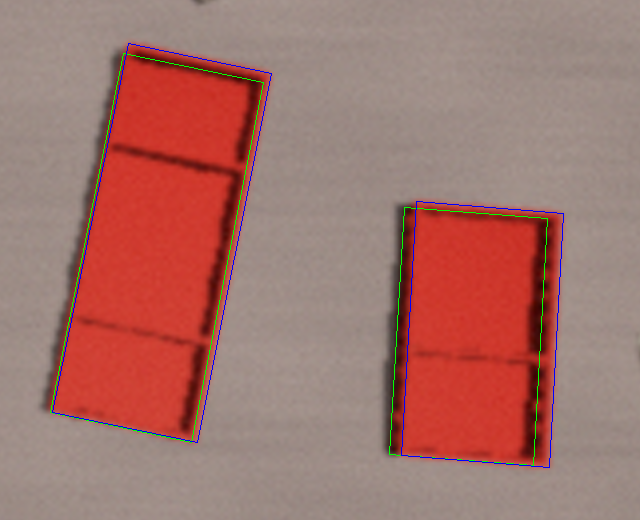

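View pics/ov_side0_1.png

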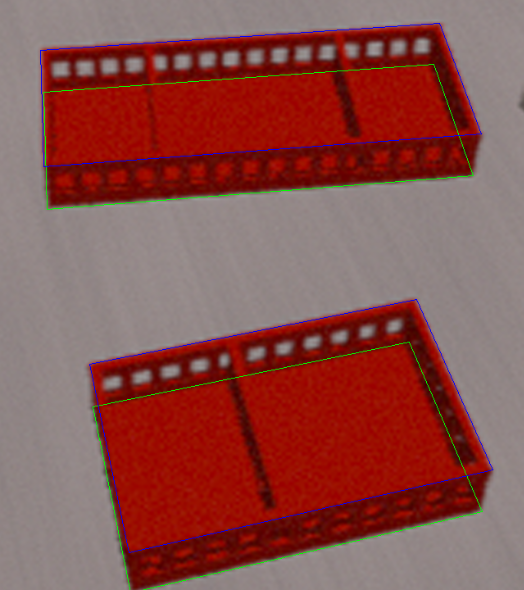

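```bash
cat > go.py <<'E'
import sys,numpy as np
from bench import robot
from scipy.spatial.transform import Rotation as R
def go(x,y,z):
    o=robot.get_obs(); Rm=R.from_euler("xyz",o["ee_rot"]).as_matrix()
    d=Rm.T@(np.array([x,y,z])-o["tool_pos"])
    print("t %.2f"%o["time"],"pos",np.round(o["tool_pos"],4),"rpy",np.round(np.degrees(o["ee_rot"]),2),"w %.4f"%o["width"],"F",np.round(o["wrist_force"],1),"q",np.round(o["joint_positions"],2))
    print("units",np.round(d/.08,3))
go(*map(float,sys.argv[1:4]))
E
```

Emit:
servo_tool([
  [[-0.33, -0.08, 0], -0.04],
  [[-0.67, -0.16, 0], -0.08],
  [[-1, -0.24, 0], -0.08],
], grip=-1)

```text
time: 0.35
tool_pos: [0.2459, 0.4766, 0.2048]
ee_rot: [-3.14, -0.0, 2.945]
wrist_force: [-0.2, 0.8, -0.8]
width: 0.0942
```

```bash
python3 go.py .461 .345 .046
```

```text
t 0.35 pos [0.2459 0.4766 0.2048] rpy [-1.7993e+02 -2.0000e-02  1.6874e+02] w 0.0942 F [-0.2  0.8 -0.8] q [ 0.99  0.06  1.4  -0.    1.68 -0.39]
units [-2.958 -1.086  1.985]
```

Emit:
servo_tool([
  [[-0.33, -0.12, 0], 0],
  [[-0.67, -0.24, 0], 0],
  [[-1, -0.36, 0], 0],
])

```text
time: 0.6
tool_pos: [0.3192, 0.4321, 0.2049]
ee_rot: [-3.141, -0.0, 2.942]
wrist_force: [0.6, 0.6, 0.3]
width: 0.0939
```

Emit:
servo_tool([
  [[-0.33, -0.12, 0], 0],
  [[-0.67, -0.24, 0], 0],
  [[-1, -0.36, 0], 0],
])

```text
time: 0.85
tool_pos: [0.3919, 0.3879, 0.2049]
ee_rot: [-3.141, -0.001, 2.941]
wrist_force: [0.2, 0.6, 0.5]
width: 0.094
```

Emit:
servo_tool([
  [[-0.33, -0.12, 0], 0],
  [[-0.67, -0.24, 0], 0],
  [[-0.95, -0.36, 0], 0],
  [[-0.95, -0.36, 0], 0],
  [[-0.95, -0.36, 0], 0],
])

```text
time: 1.27
tool_pos: [0.4602, 0.3449, 0.2045]
ee_rot: [-3.141, -0.002, 2.939]
wrist_force: [-0.7, -0.2, 0.3]
width: 0.0938
```

```bash
python3 go.py .461 .345 .046
```

```text
t 1.27 pos [0.4602 0.3449 0.2045] rpy [-1.7995e+02 -1.0000e-01  1.6840e+02] w 0.0938 F [-0.7 -0.2  0.3] q [ 0.54  0.14  1.31  0.    1.69 -0.82]
units [-0.013  0.005  1.982]
```

Emit:
servo_tool([
  [[0, 0, 0.25], 0],
  [[0, 0, 0.5], 0],
  [[-0.01, 0, 0.75], 0],
  [[-0.01, 0, 1], 0],
])

```text
time: 1.6
tool_pos: [0.4593, 0.3465, 0.1247]
ee_rot: [3.141, -0.001, 2.943]
wrist_force: [0.3, -0.8, -0.3]
width: 0.094
```

Emit:
servo_tool([
  [[0, 0, 0.25], 0],
  [[0, 0, 0.5], 0],
  [[0, 0, 0.7], 0],
  [[0, 0, 0.85], 0],
  [[0, 0, 0.98], 0],
  [[0, 0, 0.98], 0],
])

```text
time: 2.1
tool_pos: [0.4586, 0.3453, 0.0446]
ee_rot: [-3.139, -0.003, 2.943]
wrist_force: [-0.1, -0.5, -0.9]
width: 0.094
```

Emit:
servo_tool([
  [[0, 0, 0], 0],
  [[0, 0, 0], 0],
  [[0, 0, 0], 0],
  [[0, 0, 0], 0],
  [[0, 0, 0], 0],
  [[0, 0, 0], 0],
  [[0, 0, 0], 0],
  [[0, 0, 0], 0],
], grip=0.9)

```text
time: 2.77
tool_pos: [0.4611, 0.3458, 0.0481]
ee_rot: [3.141, 0.001, 2.941]
wrist_force: [0.0, -0.6, 4.1]
width: 0.064
```

```bash
python3 go.py .549 -.304 .205; python3 - <<'E'
from bench import robot
import cv2
s=robot.snapshot("side"); cv2.imwrite("pics/s1.png",cv2.resize(s["pixels"][40:240,120:400,::-1],None,fx=2.8,fy=2.8))
E
```

```text
t 2.77 pos [0.4611 0.3458 0.0481] rpy [1.7994e+02 7.0000e-02 1.6853e+02] w 0.0640 F [ 0.  -0.6  4.1] q [ 0.55  0.23  1.53 -0.    1.38 -0.83]
units [-2.694 -7.739 -1.966]
```

View pics/s1.png

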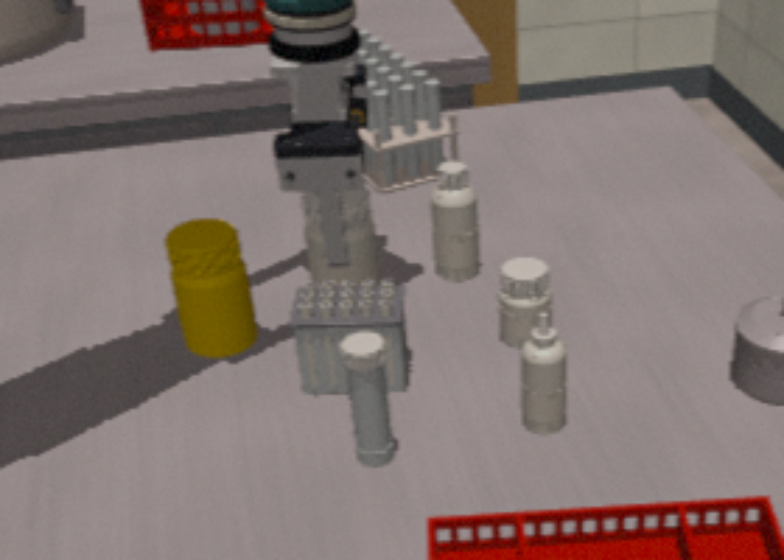

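Emit:
servo_tool([
  [[0, 0, -0.15], 0],
  [[0, 0, -0.4], 0],
  [[0, 0, -0.7], 0],
  [[0, 0, -1], 0],
])

```text
time: 3.15
tool_pos: [0.4596, 0.345, 0.1269]
ee_rot: [-3.14, -0.003, 2.941]
wrist_force: [0.7, 0.2, -1.4]
width: 0.0634
```

Emit:
servo_tool([
  [[0, 0, -0.3], 0],
  [[0, 0, -0.6], 0],
  [[0, 0, -0.85], 0],
  [[0, 0, -0.97], 0],
])

```text
time: 3.48
tool_pos: [0.4613, 0.3461, 0.2081]
ee_rot: [3.139, 0.003, 2.942]
wrist_force: [-0.7, 0.4, -0.5]
width: 0.0637
```

Emit:
servo_tool([
  [[-0.05, -0.15, 0], 0],
  [[-0.14, -0.4, 0], 0],
  [[-0.24, -0.68, 0], 0],
  [[-0.34, -0.97, 0], 0],
])

```text
time: 3.82
tool_pos: [0.4708, 0.2622, 0.2022]
ee_rot: [-3.139, -0.003, 2.942]
wrist_force: [0.6, -0.5, -1.1]
width: 0.0631
```

Emit:
servo_tool([
  [[-0.11, -0.32, 0], 0],
  [[-0.23, -0.64, 0], 0],
  [[-0.34, -0.97, 0], 0],
])

```text
time: 4.07
tool_pos: [0.4819, 0.1803, 0.2022]
ee_rot: [-3.139, -0.004, 2.942]
wrist_force: [-0.9, 0.9, -1.2]
width: 0.0632
```

Emit:
servo_tool([
  [[-0.11, -0.32, 0], 0],
  [[-0.23, -0.64, 0], 0],
  [[-0.34, -0.97, 0], 0],
])

```text
time: 4.32
tool_pos: [0.493, 0.099, 0.2023]
ee_rot: [-3.14, -0.004, 2.941]
wrist_force: [0.1, 0.2, -1.3]
width: 0.0633
```

Emit:
servo_tool([
  [[-0.11, -0.32, 0], 0],
  [[-0.23, -0.64, 0], 0],
  [[-0.34, -0.97, 0], 0],
])

```text
time: 4.57
tool_pos: [0.5041, 0.0177, 0.2023]
ee_rot: [-3.141, -0.004, 2.941]
wrist_force: [0.8, 0.0, -1.8]
width: 0.0637
```

Emit:
servo_tool([
  [[-0.11, -0.32, 0], 0],
  [[-0.23, -0.64, 0], 0],
  [[-0.34, -0.97, 0], 0],
])

```text
time: 4.82
tool_pos: [0.5152, -0.0636, 0.2023]
ee_rot: [-3.142, -0.004, 2.941]
wrist_force: [-0.0, 0.3, -1.4]
width: 0.0639
```

Emit:
servo_tool([
  [[-0.11, -0.32, 0], 0],
  [[-0.23, -0.64, 0], 0],
  [[-0.34, -0.97, 0], 0],
])

```text
time: 5.07
tool_pos: [0.5264, -0.1448, 0.2022]
ee_rot: [3.141, -0.004, 2.941]
wrist_force: [-0.1, 0.4, -1.4]
width: 0.0636
```

Emit:
servo_tool([
  [[-0.11, -0.32, 0], 0],
  [[-0.23, -0.64, 0], 0],
  [[-0.34, -0.97, 0], 0],
])

```text
time: 5.32
tool_pos: [0.5376, -0.2261, 0.2021]
ee_rot: [3.14, -0.004, 2.941]
wrist_force: [0.4, 0.1, 0.2]
width: 0.0637
```

Emit:
servo_tool([
  [[-0.12, -0.36, 0], 0],
  [[-0.22, -0.65, 0], 0],
  [[-0.29, -0.85, 0], 0],
  [[-0.32, -0.95, 0], 0],
  [[-0.32, -0.95, 0], 0],
  [[-0.32, -0.95, 0], 0],
])

```text
time: 5.82
tool_pos: [0.5483, -0.3038, 0.2032]
ee_rot: [3.14, -0.003, 2.941]
wrist_force: [0.3, 0.8, -1.2]
width: 0.0634
```

```bash
cat > snap.py <<'E'
import sys,cv2,numpy as np
from bench import robot
for n in sys.argv[2:]:
    s=robot.snapshot(n); cv2.imwrite(f"pics/{sys.argv[1]}_{n}.png",s["pixels"][:,:,::-1]); np.savez(f"{sys.argv[1]}_{n}.npz",**s)
E
python3 go.py .549 -.304 .052; python3 snap.py a side
```

```text
t 5.82 pos [ 0.5483 -0.3038  0.2032] rpy [ 1.799e+02 -1.600e-01  1.685e+02] w 0.0634 F [ 0.3  0.8 -1.2] q [-0.6   0.26  1.17  0.    1.71 -1.97]
units [-0.014 -0.004  1.889]
```

View pics/a_side.png

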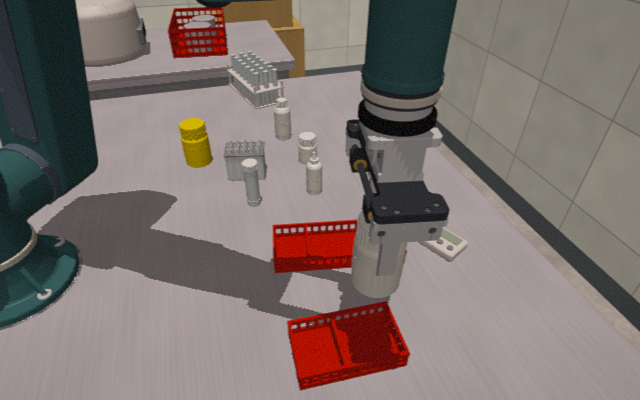

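Emit:
servo_tool([
  [[0, 0, 0.15], 0],
  [[0, 0, 0.4], 0],
  [[0, 0, 0.7], 0],
  [[0, 0, 1], 0],
])

```text
time: 6.2
tool_pos: [0.5494, -0.3029, 0.1239]
ee_rot: [-3.141, 0.001, 2.943]
wrist_force: [0.0, 0.5, -1.0]
width: 0.0637
```

Emit:
servo_tool([
  [[0, 0, 0.25], 0],
  [[0, 0, 0.5], 0],
  [[0, 0, 0.65], 0],
  [[0, 0, 0.75], 0],
  [[0, 0, 0.8], 0],
  [[0, 0, 0.83], 0],
  [[0, 0, 0.86], 0],
  [[0, 0, 0.88], 0],
  [[0, 0, 0.88], 0],
])

```text
time: 6.95
tool_pos: [0.5496, -0.3045, 0.055]
ee_rot: [-3.141, 0.001, 2.941]
wrist_force: [0.1, -0.2, -1.7]
width: 0.0633
```

```bash
python3 go.py .549 -.304 .052; python3 snap.py b side
```

```text
t 6.95 pos [ 0.5496 -0.3045  0.055 ] rpy [-1.7998e+02  7.0000e-02  1.6853e+02] w 0.0633 F [ 0.1 -0.2 -1.7] q [-0.6   0.33  1.39  0.    1.42 -1.97]
units [0.008 0.005 0.037]
```

View pics/b_side.png

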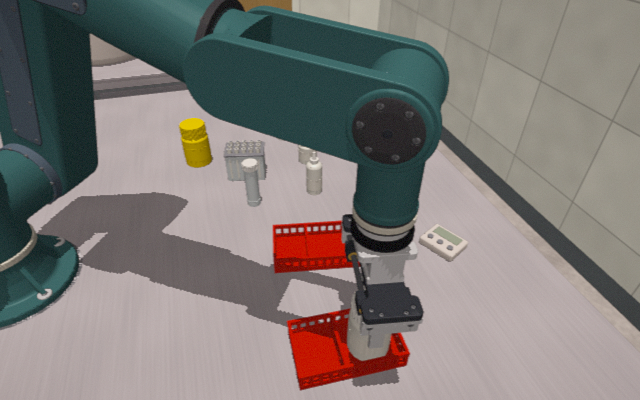

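Jar is over its compartment (≈370,345), clear of the divider. Lower until the force shows contact.

Emit:
servo_tool([
  [[0, 0, 0.01], 0],
  [[0, 0, 0.02], 0],
  [[0, 0, 0.03], 0],
  [[0, 0, 0.03], 0],
  [[0, 0, 0.03], 0],
])

```text
time: 7.42
tool_pos: [0.5493, -0.3044, 0.0521]
ee_rot: [-3.141, 0.0, 2.941]
wrist_force: [0.2, 0.1, -0.2]
width: 0.0637
```

Emit:
servo_tool([
  [[0, 0, 0.01], 0],
  [[0, 0, 0.01], 0],
  [[0, 0, 0.01], 0],
])

```text
time: 7.67
tool_pos: [0.5494, -0.3044, 0.0521]
ee_rot: [-3.141, 0.001, 2.941]
wrist_force: [-2.0, 0.7, 5.1]
width: 0.0635
```

Emit:
servo_tool([
  [[0, 0, 0], 0],
  [[0, 0, 0], 0],
  [[0, 0, 0], 0],
  [[0, 0, 0], 0],
  [[0, 0, 0], 0],
  [[0, 0, 0], 0],
  [[0, 0, 0], 0],
], grip=-0.9)

```text
time: 8.25
tool_pos: [0.5492, -0.3042, 0.0509]
ee_rot: [3.141, -0.0, 2.942]
wrist_force: [0.1, -0.1, 1.0]
width: 0.0892
```

Emit:
servo_tool([
  [[0, 0, -0.1], 0],
  [[0, 0, -0.3], 0],
  [[0, 0, -0.65], 0],
  [[0, 0, -1], 0],
])

```text
time: 8.58
tool_pos: [0.5485, -0.3038, 0.1312]
ee_rot: [3.14, -0.002, 2.941]
wrist_force: [0.9, -0.2, 0.2]
width: 0.089
```

Emit:
servo_tool([
  [[0, 0, -0.35], 0],
  [[0, 0, -0.65], 0],
  [[0, 0, -0.92], 0],
  [[0, 0, -0.92], 0],
])

```text
time: 8.92
tool_pos: [0.5513, -0.3057, 0.212]
ee_rot: [-3.137, 0.011, 2.941]
wrist_force: [0.9, -0.7, 0.4]
width: 0.0895
```

```bash
python3 go.py .571 .3575 .205; python3 snap.py c side
```

```text
t 8.92 pos [ 0.5513 -0.3057  0.212 ] rpy [-179.74    0.63  168.53] w 0.0895 F [ 0.9 -0.7  0.4] q [-0.6   0.26  1.16  0.    1.71 -1.97]
units [1.407 8.174 0.035]
```

View pics/c_side.png

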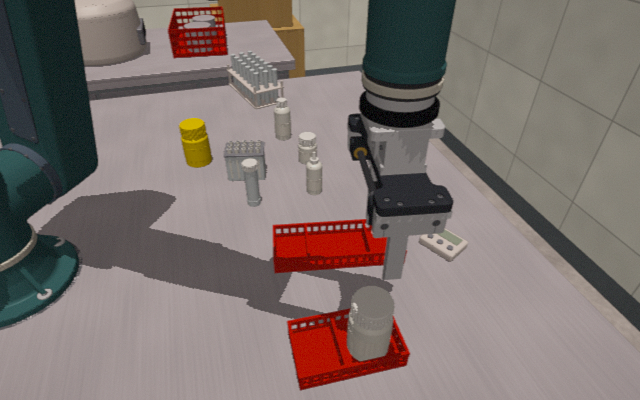

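Emit:
servo_tool([
  [[0.03, 0.15, 0], 0],
  [[0.08, 0.48, 0], 0],
  [[0.15, 0.91, 0], 0],
])

```text
time: 9.22
tool_pos: [0.5504, -0.2302, 0.2011]
ee_rot: [3.14, -0.005, 2.938]
wrist_force: [0.5, 0.4, -0.6]
width: 0.089
```

Emit:
servo_tool([
  [[0.07, 0.45, 0], 0],
  [[0.15, 0.91, 0], 0],
])

```text
time: 9.38
tool_pos: [0.5531, -0.1544, 0.2014]
ee_rot: [3.14, -0.005, 2.941]
wrist_force: [1.4, -0.3, 0.7]
width: 0.0897
```

Emit:
servo_tool([
  [[0.07, 0.45, 0], 0],
  [[0.15, 0.91, 0], 0],
])

```text
time: 9.55
tool_pos: [0.5556, -0.0803, 0.2016]
ee_rot: [3.141, -0.005, 2.941]
wrist_force: [0.3, 1.0, 0.1]
width: 0.0892
```

Emit:
servo_tool([
  [[0.07, 0.45, 0], 0],
  [[0.15, 0.91, 0], 0],
])

```text
time: 9.72
tool_pos: [0.5581, -0.0066, 0.2017]
ee_rot: [3.142, -0.005, 2.942]
wrist_force: [0.3, -0.2, 0.0]
width: 0.0895
```

Emit:
servo_tool([
  [[0.07, 0.45, 0], 0],
  [[0.15, 0.91, 0], 0],
])

```text
time: 9.88
tool_pos: [0.5607, 0.0669, 0.2018]
ee_rot: [-3.141, -0.005, 2.942]
wrist_force: [1.0, -0.4, -0.2]
width: 0.0892
```

Emit:
servo_tool([
  [[0.07, 0.45, 0], 0],
  [[0.15, 0.91, 0], 0],
])

```text
time: 10.05
tool_pos: [0.5634, 0.1405, 0.2017]
ee_rot: [-3.14, -0.005, 2.942]
wrist_force: [-0.1, -0.7, -0.4]
width: 0.0898
```

Emit:
servo_tool([
  [[0.07, 0.45, 0], 0],
  [[0.15, 0.91, 0], 0],
])

```text
time: 10.22
tool_pos: [0.5661, 0.214, 0.2017]
ee_rot: [-3.14, -0.005, 2.942]
wrist_force: [0.9, 0.0, -0.5]
width: 0.089
```

Emit:
servo_tool([
  [[0.07, 0.45, 0], 0],
  [[0.15, 0.91, 0], 0],
])

```text
time: 10.38
tool_pos: [0.5688, 0.2876, 0.2016]
ee_rot: [-3.139, -0.004, 2.942]
wrist_force: [1.0, -0.3, 0.1]
width: 0.0892
```

Emit:
servo_tool([
  [[0.07, 0.4, 0], 0],
  [[0.14, 0.7, 0], 0],
  [[0.17, 0.88, 0], 0],
  [[0.17, 0.88, 0], 0],
  [[0.17, 0.88, 0], 0],
])

```text
time: 10.8
tool_pos: [0.5706, 0.3571, 0.2028]
ee_rot: [-3.139, -0.002, 2.942]
wrist_force: [-0.4, -0.6, -0.4]
width: 0.0894
```

```bash
python3 go.py .571 .3575 .049
```

```text
t 10.80 pos [0.5706 0.3571 0.2028] rpy [-1.7984e+02 -1.3000e-01  1.6859e+02] w 0.0894 F [-0.4 -0.6 -0.4] q [ 0.48  0.37  1.04 -0.    1.74 -0.9 ]
units [-0.008  0.012  1.922]
```

Emit:
servo_tool([
  [[0, 0, 0.25], 0],
  [[0, 0, 0.5], 0],
  [[0, 0, 0.75], 0],
  [[0, 0, 1], 0],
])

```text
time: 11.13
tool_pos: [0.5719, 0.3548, 0.124]
ee_rot: [-3.141, 0.0, 2.939]
wrist_force: [-1.2, 0.3, 0.0]
width: 0.0889
```

Emit:
servo_tool([
  [[0, 0, 0.25], 0],
  [[0, 0, 0.5], 0],
  [[0, 0, 0.7], 0],
  [[0, 0, 0.85], 0],
  [[0, 0, 0.95], 0],
  [[0, 0, 0.95], 0],
])

```text
time: 11.63
tool_pos: [0.5707, 0.3555, 0.0465]
ee_rot: [-3.139, -0.003, 2.94]
wrist_force: [0.4, 0.1, 0.3]
width: 0.0892
```

Emit:
servo_tool([
  [[0, 0, 0], 0],
  [[0, 0, 0], 0],
  [[0, 0, 0], 0],
  [[0, 0, 0], 0],
  [[0, 0, 0], 0],
  [[0, 0, 0], 0],
  [[0, 0, 0], 0],
  [[0, 0, 0], 0],
], grip=0.9)

```text
time: 12.3
tool_pos: [0.5716, 0.3575, 0.0489]
ee_rot: [3.141, 0.0, 2.942]
wrist_force: [0.4, 0.7, -0.5]
width: 0.043
```

```bash
python3 go.py .470 -.299 .205
```

```text
t 12.30 pos [0.5716 0.3575 0.0489] rpy [1.7998e+02 2.0000e-02 1.6854e+02] w 0.0430 F [ 0.4  0.7 -0.5] q [ 0.47  0.43  1.26  0.    1.45 -0.9 ]
units [-0.386 -8.294 -1.954]
```

Emit:
servo_tool([
  [[0, 0, -0.15], 0],
  [[0, 0, -0.4], 0],
  [[0, 0, -0.7], 0],
  [[0, 0, -1], 0],
])

```text
time: 12.63
tool_pos: [0.5709, 0.357, 0.129]
ee_rot: [-3.14, -0.002, 2.941]
wrist_force: [-0.3, 0.1, -1.9]
width: 0.0432
```

Emit:
servo_tool([
  [[0, 0, -0.3], 0],
  [[0, 0, -0.6], 0],
  [[0, 0, -0.85], 0],
  [[0, 0, -0.95], 0],
])

```text
time: 12.97
tool_pos: [0.5726, 0.3578, 0.2096]
ee_rot: [3.138, 0.005, 2.941]
wrist_force: [0.3, -0.3, -0.7]
width: 0.0431
```

Emit:
servo_tool([
  [[-0.01, -0.15, 0], 0],
  [[-0.02, -0.35, 0], 0],
  [[-0.03, -0.62, 0], 0],
  [[-0.04, -0.92, 0], 0],
])

```text
time: 13.3
tool_pos: [0.5587, 0.2831, 0.2019]
ee_rot: [-3.139, -0.004, 2.942]
wrist_force: [0.3, -0.3, -2.0]
width: 0.0429
```

Emit:
servo_tool([
  [[-0.01, -0.31, 0], 0],
  [[-0.03, -0.62, 0], 0],
  [[-0.04, -0.92, 0], 0],
])

```text
time: 13.55
tool_pos: [0.547, 0.2094, 0.2022]
ee_rot: [-3.139, -0.004, 2.941]
wrist_force: [0.8, 0.2, -1.2]
width: 0.0432
```

Emit:
servo_tool([
  [[-0.01, -0.31, 0], 0],
  [[-0.03, -0.62, 0], 0],
  [[-0.04, -0.92, 0], 0],
])

```text
time: 13.8
tool_pos: [0.5353, 0.1368, 0.2023]
ee_rot: [-3.14, -0.004, 2.941]
wrist_force: [0.2, 0.2, -1.8]
width: 0.0431
```

Emit:
servo_tool([
  [[-0.01, -0.31, 0], 0],
  [[-0.03, -0.62, 0], 0],
  [[-0.04, -0.92, 0], 0],
])

```text
time: 14.05
tool_pos: [0.5237, 0.0642, 0.2024]
ee_rot: [-3.14, -0.004, 2.941]
wrist_force: [-0.0, -0.4, -1.2]
width: 0.0433
```

Emit:
servo_tool([
  [[-0.01, -0.31, 0], 0],
  [[-0.03, -0.62, 0], 0],
  [[-0.04, -0.92, 0], 0],
])

```text
time: 14.3
tool_pos: [0.5121, -0.0083, 0.2024]
ee_rot: [-3.141, -0.004, 2.941]
wrist_force: [0.6, -0.8, -1.4]
width: 0.043
```

Emit:
servo_tool([
  [[-0.01, -0.31, 0], 0],
  [[-0.03, -0.62, 0], 0],
  [[-0.04, -0.92, 0], 0],
])

```text
time: 14.55
tool_pos: [0.5006, -0.0808, 0.2024]
ee_rot: [-3.141, -0.004, 2.941]
wrist_force: [-0.2, -1.5, -2.3]
width: 0.0434
```

Emit:
servo_tool([
  [[-0.01, -0.31, 0], 0],
  [[-0.03, -0.62, 0], 0],
  [[-0.04, -0.92, 0], 0],
])

```text
time: 14.8
tool_pos: [0.489, -0.1533, 0.2024]
ee_rot: [3.141, -0.004, 2.941]
wrist_force: [0.1, 0.8, -1.7]
width: 0.0432
```

Emit:
servo_tool([
  [[-0.01, -0.31, 0], 0],
  [[-0.03, -0.62, 0], 0],
  [[-0.04, -0.92, 0], 0],
])

```text
time: 15.05
tool_pos: [0.4775, -0.2259, 0.2024]
ee_rot: [3.141, -0.004, 2.941]
wrist_force: [0.5, 0.3, -1.9]
width: 0.0433
```

Emit:
servo_tool([
  [[-0.03, -0.32, 0], 0],
  [[-0.05, -0.6, 0], 0],
  [[-0.06, -0.82, 0], 0],
  [[-0.07, -0.93, 0], 0],
  [[-0.07, -0.93, 0], 0],
  [[-0.07, -0.93, 0], 0],
])

```text
time: 15.55
tool_pos: [0.4695, -0.2983, 0.2034]
ee_rot: [3.14, -0.002, 2.941]
wrist_force: [-0.3, 0.0, -1.3]
width: 0.0434
```

Emit:
servo_tool([
  [[0, 0, 0.15], 0],
  [[0, 0, 0.4], 0],
  [[0, 0, 0.7], 0],
  [[0, 0, 1], 0],
  [[0, 0, 1], 0],
])

```text
time: 15.97
tool_pos: [0.4673, -0.2949, 0.1178]
ee_rot: [3.136, -0.011, 2.943]
wrist_force: [-0.7, 0.9, -3.2]
width: 0.0437
```

```bash
python3 go.py .470 -.299 .053;  python3 snap.py d side
```

```text
t 15.97 pos [ 0.4673 -0.2949  0.1178] rpy [179.66  -0.61 168.64] w 0.0437 F [-0.7  0.9 -3.2] q [-0.67  0.14  1.49  0.    1.53 -2.04]
units [-0.052 -0.048  0.81 ]
```

View pics/d_side.png

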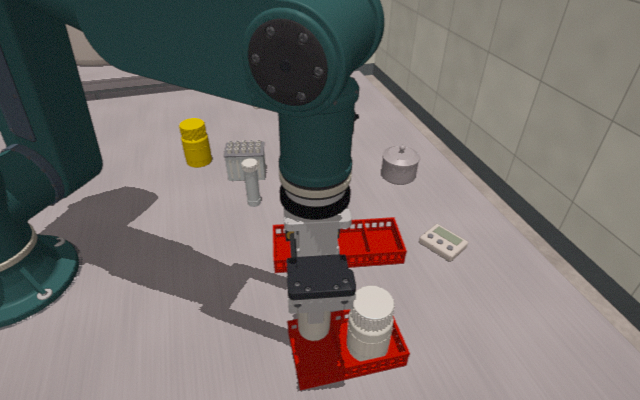

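Emit:
servo_tool([
  [[0, 0, 0.2], 0],
  [[0, 0, 0.4], 0],
  [[0, 0, 0.55], 0],
  [[0, 0, 0.67], 0],
  [[0, 0, 0.77], 0],
  [[0, 0, 0.83], 0],
  [[0, 0, 0.86], 0],
  [[0, 0, 0.87], 0],
  [[0, 0, 0.88], 0],
  [[0, 0, 0.88], 0],
])

```text
time: 16.85
tool_pos: [0.4706, -0.2991, 0.0548]
ee_rot: [-3.141, 0.001, 2.941]
wrist_force: [-0.7, -0.1, -1.4]
width: 0.0434
```

Emit:
servo_tool([
  [[0, 0, 0.01], 0],
  [[0, 0, 0.02], 0],
  [[0, 0, 0.02], 0],
  [[0, 0, 0.02], 0],
])

```text
time: 17.18
tool_pos: [0.4704, -0.2989, 0.0529]
ee_rot: [-3.141, 0.0, 2.941]
wrist_force: [-0.0, 0.2, -2.3]
width: 0.0434
```

```bash
python3 go.py .470 -.299 .053;  python3 snap.py e side
```

```text
t 17.18 pos [ 0.4704 -0.2989  0.0529] rpy [-1.7999e+02  2.0000e-02  1.6853e+02] w 0.0434 F [-0.   0.2 -2.3] q [-0.67  0.18  1.57  0.    1.39 -2.04]
units [ 0.005 -0.002 -0.002]
```

View pics/e_side.png

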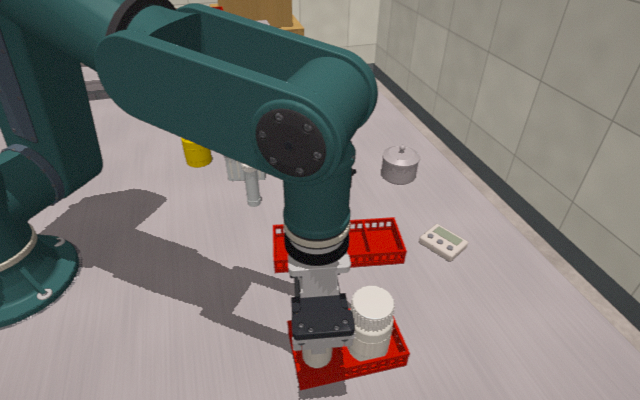

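Emit:
servo_tool([
  [[0, 0, 0.01], 0],
  [[0, 0, 0.01], 0],
  [[0, 0, 0.01], 0],
])

```text
time: 17.48
tool_pos: [0.4705, -0.299, 0.0528]
ee_rot: [-3.141, 0.001, 2.941]
wrist_force: [-2.3, 0.3, 5.3]
width: 0.0433
```

Emit:
servo_tool([
  [[0, 0, 0.01], 0],
  [[0, 0, 0.01], 0],
  [[0, 0, 0.01], 0],
])

```text
time: 17.73
tool_pos: [0.4705, -0.299, 0.0528]
ee_rot: [-3.141, 0.001, 2.942]
wrist_force: [-2.8, 2.3, 7.6]
width: 0.0432
```

Emit:
servo_tool([
  [[0, 0, 0], 0],
  [[0, 0, 0], 0],
  [[0, 0, 0], 0],
  [[0, 0, 0], 0],
  [[0, 0, 0], 0],
  [[0, 0, 0], 0],
  [[0, 0, 0], 0],
  [[0, 0, 0], 0],
], grip=-0.9)

```text
time: 18.4
tool_pos: [0.4703, -0.2988, 0.0509]
ee_rot: [3.141, -0.0, 2.941]
wrist_force: [0.2, -0.2, -0.3]
width: 0.0887
```

Emit:
servo_tool([
  [[0, 0, -0.1], 0],
  [[0, 0, -0.3], 0],
  [[0, 0, -0.65], 0],
  [[0, 0, -1], 0],
])

```text
time: 18.73
tool_pos: [0.4696, -0.2983, 0.1314]
ee_rot: [3.14, -0.002, 2.941]
wrist_force: [0.0, -0.3, -0.2]
width: 0.0891
```

Emit:
servo_tool([
  [[0, 0, -0.35], 0],
  [[0, 0, -0.65], 0],
  [[0, 0, -0.92], 0],
  [[0, 0, -0.92], 0],
])

```text
time: 19.07
tool_pos: [0.4724, -0.3005, 0.2114]
ee_rot: [-3.136, 0.01, 2.942]
wrist_force: [0.2, -0.8, 1.1]
width: 0.0893
```

Emit:
servo_tool([
  [[0.04, 0.15, 0], 0],
  [[0.12, 0.48, 0], 0],
  [[0.22, 0.88, 0], 0],
])

```text
time: 19.32
tool_pos: [0.4658, -0.2254, 0.2018]
ee_rot: [3.14, -0.004, 2.939]
wrist_force: [0.5, 0.7, -0.0]
width: 0.0897
```

Emit:
servo_tool([
  [[0.11, 0.44, 0], 0],
  [[0.22, 0.88, 0], 0],
])

```text
time: 19.48
tool_pos: [0.4621, -0.1514, 0.2018]
ee_rot: [3.14, -0.005, 2.94]
wrist_force: [-0.0, 0.3, -0.3]
width: 0.0894
```

Emit:
servo_tool([
  [[0.11, 0.44, 0], 0],
  [[0.22, 0.88, 0], 0],
])

```text
time: 19.65
tool_pos: [0.4586, -0.0787, 0.202]
ee_rot: [3.141, -0.004, 2.941]
wrist_force: [0.2, 1.3, -0.2]
width: 0.0891
```

Emit:
servo_tool([
  [[0.11, 0.44, 0], 0],
  [[0.22, 0.88, 0], 0],
])

```text
time: 19.82
tool_pos: [0.4552, -0.0064, 0.2021]
ee_rot: [3.141, -0.004, 2.941]
wrist_force: [0.8, 0.8, -0.2]
width: 0.0894
```

Emit:
servo_tool([
  [[0.11, 0.44, 0], 0],
  [[0.22, 0.88, 0], 0],
])

```text
time: 19.98
tool_pos: [0.4518, 0.0659, 0.2022]
ee_rot: [-3.141, -0.004, 2.942]
wrist_force: [0.2, 0.5, 0.2]
width: 0.0892
```

Emit:
servo_tool([
  [[0.11, 0.44, 0], 0],
  [[0.22, 0.88, 0], 0],
])

```text
time: 20.15
tool_pos: [0.4484, 0.1382, 0.2022]
ee_rot: [-3.14, -0.004, 2.942]
wrist_force: [1.3, 0.1, 0.2]
width: 0.0891
```

Emit:
servo_tool([
  [[0.1, 0.4, 0], 0],
  [[0.16, 0.7, 0], 0],
  [[0.2, 0.84, 0], 0],
  [[0.2, 0.84, 0], 0],
  [[0.2, 0.84, 0], 0],
])

```text
time: 20.57
tool_pos: [0.4475, 0.2048, 0.2033]
ee_rot: [-3.139, -0.002, 2.943]
wrist_force: [-0.3, -0.1, -0.4]
width: 0.089
```

```bash
python3 go.py .448 .205 .035; python3 snap.py f side top
```

```text
t 20.57 pos [0.4475 0.2048 0.2033] rpy [-1.7988e+02 -1.2000e-01  1.6859e+02] w 0.0890 F [-0.3 -0.1 -0.4] q [ 0.31 -0.04  1.5  -0.    1.68 -1.06]
units [-0.01   0.009  2.103]
```

View pics/f_side.png

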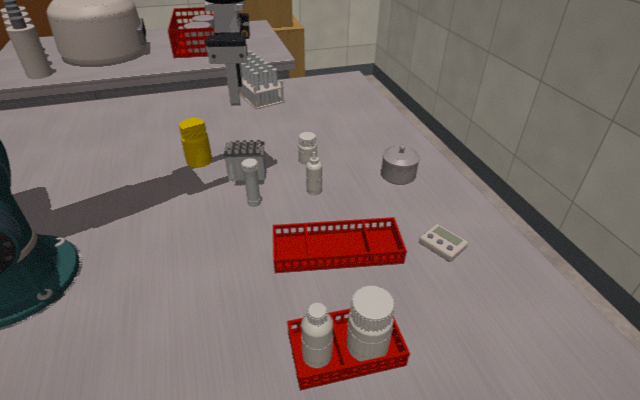

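View pics/f_top.png

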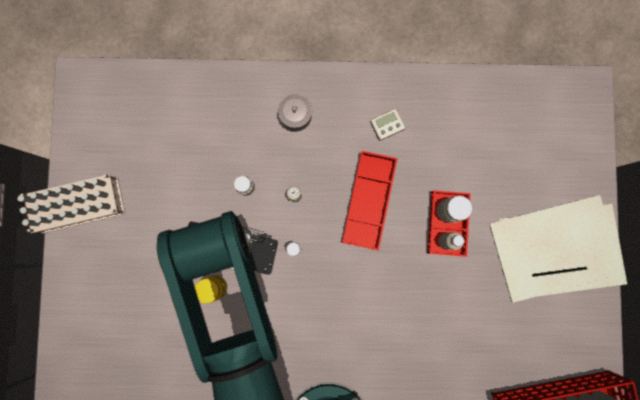

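Emit:
servo_tool([
  [[0, 0, 0.25], 0],
  [[0, 0, 0.5], 0],
  [[0, 0, 0.75], 0],
  [[0, 0, 1], 0],
])

```text
time: 21.0
tool_pos: [0.4488, 0.2034, 0.124]
ee_rot: [-3.142, 0.001, 2.939]
wrist_force: [0.8, 0.0, 0.3]
width: 0.0896
```

Emit:
servo_tool([
  [[0, 0, 0.22], 0],
  [[0, 0, 0.42], 0],
  [[0, 0, 0.6], 0],
  [[0, 0, 0.75], 0],
  [[0, 0, 0.85], 0],
  [[0, 0, 0.92], 0],
  [[0, 0, 0.98], 0],
])

```text
time: 21.58
tool_pos: [0.4487, 0.2047, 0.0461]
ee_rot: [3.141, 0.0, 2.941]
wrist_force: [-0.1, -0.6, -0.1]
width: 0.0895
```

Emit:
servo_tool([
  [[0, 0, 0.08], 0],
  [[0, 0, 0.14], 0],
  [[0, 0, 0.14], 0],
  [[0, 0, 0.14], 0],
])

```text
time: 21.92
tool_pos: [0.4484, 0.2053, 0.035]
ee_rot: [3.142, -0.0, 2.942]
wrist_force: [-0.9, 0.7, -0.1]
width: 0.0891
```

Emit:
servo_tool([
  [[0, 0, 0], 0],
  [[0, 0, 0], 0],
  [[0, 0, 0], 0],
  [[0, 0, 0], 0],
  [[0, 0, 0], 0],
  [[0, 0, 0], 0],
  [[0, 0, 0], 0],
  [[0, 0, 0], 0],
], grip=0.9)

```text
time: 22.58
tool_pos: [0.4486, 0.2055, 0.0353]
ee_rot: [3.141, 0.0, 2.942]
wrist_force: [-0.0, 1.1, 0.6]
width: 0.0557
```

```bash
python3 go.py .5713 -.098 .205;python3 snap.py g side; python3 -c "
import cv2;a=cv2.imread('pics/g_side.png')[100:230,160:360];cv2.imwrite('pics/g2.png',cv2.resize(a,None,fx=4,fy=4))"
```

```text
t 22.58 pos [0.4486 0.2055 0.0353] rpy [1.7996e+02 2.0000e-02 1.6854e+02] w 0.0557 F [-0.   1.1  0.6] q [ 0.31  0.06  1.75  0.    1.33 -1.06]
units [-2.258 -3.411 -2.123]
```

View pics/g2.png

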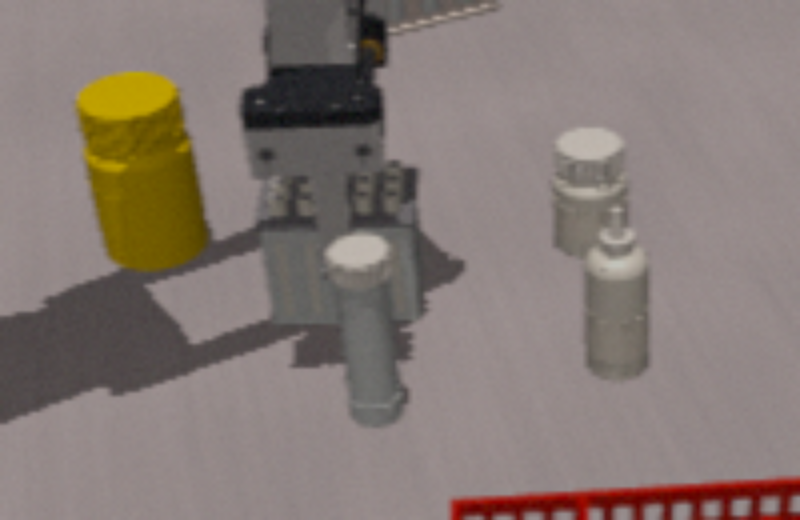

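Emit:
servo_tool([
  [[0, 0, -0.15], 0],
  [[0, 0, -0.4], 0],
  [[0, 0, -0.7], 0],
  [[0, 0, -1], 0],
])

```text
time: 22.97
tool_pos: [0.4473, 0.2045, 0.1145]
ee_rot: [-3.139, -0.003, 2.941]
wrist_force: [0.5, 0.6, -1.2]
width: 0.056
```

Emit:
servo_tool([
  [[0, 0, -0.3], 0],
  [[0, 0, -0.6], 0],
  [[0, 0, -0.85], 0],
  [[0, 0, -1], 0],
])

```text
time: 23.3
tool_pos: [0.449, 0.2051, 0.1972]
ee_rot: [3.141, 0.002, 2.941]
wrist_force: [-0.3, -0.4, -1.8]
width: 0.0561
```

Emit:
servo_tool([
  [[0, 0, -0.1], 0],
  [[-0.12, -0.2, -0.12], 0],
  [[-0.32, -0.5, -0.12], 0],
  [[-0.57, -0.85, -0.12], 0],
])

```text
time: 23.63
tool_pos: [0.4788, 0.1296, 0.2036]
ee_rot: [-3.141, -0.002, 2.945]
wrist_force: [0.1, -0.0, -2.2]
width: 0.056
```

Emit:
servo_tool([
  [[-0.19, -0.28, 0], 0],
  [[-0.38, -0.57, 0], 0],
  [[-0.57, -0.85, 0], 0],
])

```text
time: 23.88
tool_pos: [0.5103, 0.0522, 0.203]
ee_rot: [-3.141, -0.003, 2.941]
wrist_force: [0.4, 0.6, -1.3]
width: 0.056
```

Emit:
servo_tool([
  [[-0.19, -0.28, 0], 0],
  [[-0.38, -0.57, 0], 0],
  [[-0.57, -0.85, 0], 0],
])

```text
time: 24.13
tool_pos: [0.5415, -0.0234, 0.2028]
ee_rot: [-3.141, -0.003, 2.941]
wrist_force: [0.0, 1.0, -2.2]
width: 0.0557
```

Emit:
servo_tool([
  [[-0.19, -0.28, 0], 0],
  [[-0.36, -0.54, 0], 0],
  [[-0.48, -0.74, 0], 0],
  [[-0.55, -0.85, 0], 0],
  [[-0.55, -0.85, 0], 0],
  [[-0.55, -0.85, 0], 0],
])

```text
time: 24.63
tool_pos: [0.571, -0.097, 0.2034]
ee_rot: [3.141, -0.003, 2.941]
wrist_force: [-0.6, 0.2, -1.9]
width: 0.056
```

Emit:
servo_tool([
  [[0, 0, 0.15], 0],
  [[0, 0, 0.4], 0],
  [[0, 0, 0.7], 0],
  [[0, 0, 1], 0],
  [[0, 0, 1], 0],
])

```text
time: 25.05
tool_pos: [0.5673, -0.0948, 0.1178]
ee_rot: [3.14, -0.012, 2.943]
wrist_force: [-0.4, 0.3, -3.2]
width: 0.0558
```

```bash
python3 go.py .5713 -.098 .039;  python3 snap.py i side
```

```text
t 25.05 pos [ 0.5673 -0.0948  0.1178] rpy [179.93  -0.69 168.64] w 0.0558 F [-0.4  0.3 -3.2] q [-0.26  0.18  1.44  0.    1.53 -1.64]
units [-0.069 -0.031  0.985]
```

View pics/i_side.png

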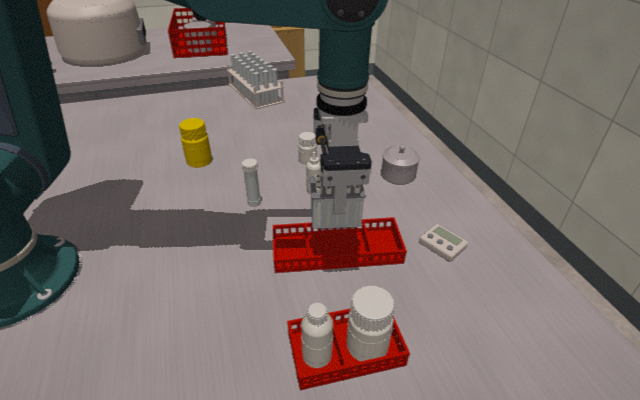

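Emit:
servo_tool([
  [[0, 0, 0.2], 0],
  [[0, 0, 0.4], 0],
  [[0, 0, 0.56], 0],
  [[0, 0, 0.7], 0],
  [[0, 0, 0.8], 0],
  [[0, 0, 0.88], 0],
  [[0, 0, 0.92], 0],
  [[0, 0, 0.94], 0],
  [[0, 0, 0.94], 0],
  [[0, 0, 0.94], 0],
])

```text
time: 25.93
tool_pos: [0.572, -0.0975, 0.0501]
ee_rot: [3.142, 0.001, 2.941]
wrist_force: [-0.1, 0.3, -2.1]
width: 0.056
```

```bash
python3 go.py .5713 -.098 .039;  python3 snap.py j side; python3 -c "
import cv2;a=cv2.imread('pics/j_side.png')[130:290,250:430];cv2.imwrite('pics/j2.png',cv2.resize(a,None,fx=3.7,fy=3.7))"
```

```text
t 25.93 pos [ 0.572  -0.0975  0.0501] rpy [1.8000e+02 6.0000e-02 1.6853e+02] w 0.0560 F [-0.1  0.3 -2.1] q [-0.27  0.23  1.52  0.    1.39 -1.64]
units [ 0.008 -0.008  0.139]
```

View pics/j2.png

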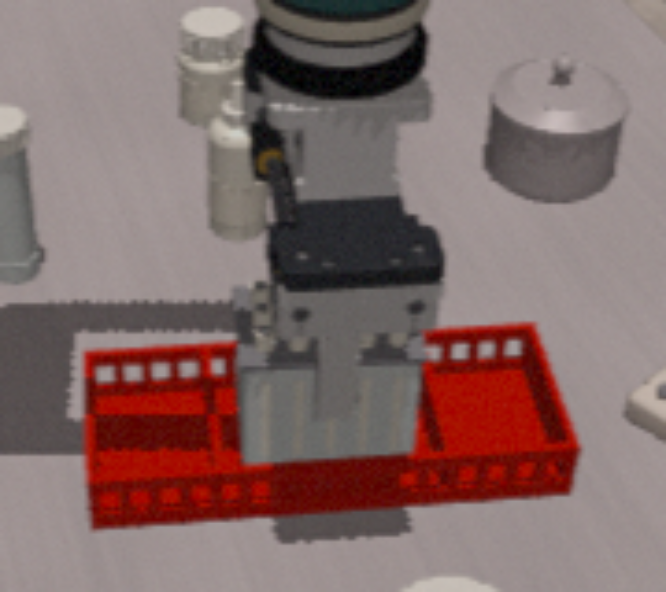

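Emit:
servo_tool([
  [[0, 0, 0.04], 0],
  [[0, 0, 0.08], 0],
  [[0, 0, 0.1], 0],
  [[0, 0, 0.12], 0],
  [[0, 0, 0.13], 0],
  [[0, 0, 0.13], 0],
])

```text
time: 26.48
tool_pos: [0.5715, -0.0973, 0.0394]
ee_rot: [3.142, 0.0, 2.942]
wrist_force: [-1.1, -0.6, 0.4]
width: 0.0561
```

Emit:
servo_tool([
  [[0, 0, 0.01], 0],
  [[0, 0, 0.02], 0],
  [[0, 0, 0.02], 0],
  [[0, 0, 0.02], 0],
])

```text
time: 26.82
tool_pos: [0.5715, -0.0974, 0.0393]
ee_rot: [3.142, 0.0, 2.941]
wrist_force: [-5.3, 0.7, 6.7]
width: 0.0558
```

Emit:
servo_tool([
  [[0, 0, 0], 0],
  [[0, 0, 0], 0],
  [[0, 0, 0], 0],
  [[0, 0, 0], 0],
  [[0, 0, 0], 0],
  [[0, 0, 0], 0],
], grip=-0.5)

```text
time: 27.32
tool_pos: [0.5715, -0.0974, 0.0372]
ee_rot: [3.141, -0.0, 2.941]
wrist_force: [-0.4, -0.8, -0.4]
width: 0.0708
```

Emit:
servo_tool([
  [[0, 0, -0.1], 0],
  [[0, 0, -0.3], 0],
  [[0, 0, -0.65], 0],
  [[0, 0, -1], 0],
])

```text
time: 27.65
tool_pos: [0.5707, -0.0971, 0.1177]
ee_rot: [3.141, -0.003, 2.941]
wrist_force: [1.4, 0.1, 1.4]
width: 0.0702
```

Emit:
servo_tool([
  [[0, 0, -0.35], 0],
  [[0, 0, -0.65], 0],
  [[0, 0, -0.9], 0],
  [[0, 0, -1], 0],
])

```text
time: 27.98
tool_pos: [0.5731, -0.0978, 0.2024]
ee_rot: [-3.141, 0.007, 2.941]
wrist_force: [1.1, 0.6, 0.7]
width: 0.0704
```

Emit:
servo_tool([
  [[0.1, 0.1, -0.09], 0],
  [[0.35, 0.34, -0.09], 0],
  [[0.68, 0.67, -0.09], 0],
])

```text
time: 28.23
tool_pos: [0.5283, -0.0343, 0.2035]
ee_rot: [-3.141, -0.002, 2.938]
wrist_force: [0.3, 0.6, -0.2]
width: 0.0705
```

Emit:
servo_tool([
  [[0.34, 0.33, 0], 0],
  [[0.68, 0.67, 0], 0],
])

```text
time: 28.4
tool_pos: [0.4839, 0.0308, 0.203]
ee_rot: [3.142, -0.003, 2.94]
wrist_force: [0.4, 0.4, -0.3]
width: 0.0704
```

Emit:
servo_tool([
  [[0.34, 0.33, 0], 0],
  [[0.56, 0.55, 0], 0],
  [[0.68, 0.67, 0], 0],
  [[0.68, 0.67, 0], 0],
  [[0.68, 0.67, 0], 0],
])

```text
time: 28.82
tool_pos: [0.4426, 0.0931, 0.2039]
ee_rot: [-3.141, -0.001, 2.943]
wrist_force: [-0.6, -0.0, -0.4]
width: 0.0703
```

```bash
python3 go.py .4437 .0933 .057;  python3 snap.py k side top
```

```text
t 28.82 pos [0.4426 0.0931 0.2039] rpy [-1.7996e+02 -6.0000e-02  1.6864e+02] w 0.0703 F [-0.6 -0.  -0.4] q [ 0.08 -0.13  1.59 -0.    1.69 -1.29]
units [-0.015  0.006  1.836]
```

View pics/k_side.png

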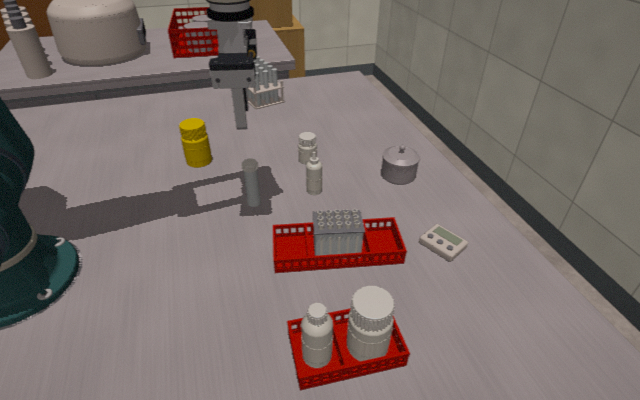

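View pics/k_top.png

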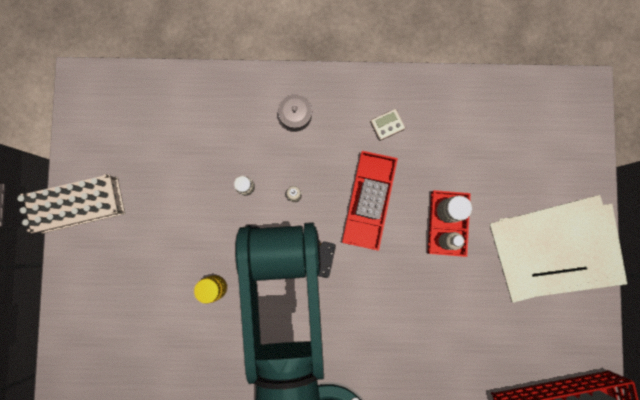

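Emit:
servo_tool([
  [[0, 0, 0.25], 0],
  [[0, 0, 0.5], 0],
  [[-0.01, 0, 0.75], 0],
  [[-0.01, 0, 1], 0],
])

```text
time: 29.25
tool_pos: [0.445, 0.0913, 0.1235]
ee_rot: [-3.141, -0.0, 2.939]
wrist_force: [0.6, -0.4, 0.9]
width: 0.0706
```

Emit:
servo_tool([
  [[0, 0, 0.25], 0],
  [[0, 0, 0.5], 0],
  [[0, 0, 0.65], 0],
  [[0, 0, 0.78], 0],
  [[0, 0, 0.85], 0],
  [[0, 0, 0.85], 0],
  [[0, 0, 0.85], 0],
])

```text
time: 29.83
tool_pos: [0.4448, 0.0922, 0.0569]
ee_rot: [3.142, 0.0, 2.941]
wrist_force: [0.3, 0.1, 0.2]
width: 0.0706
```

Emit:
servo_tool([
  [[0, 0, 0], 0],
  [[0, 0, 0], 0],
  [[0, 0, 0], 0],
  [[0, 0, 0], 0],
  [[0, 0, 0], 0],
  [[0, 0, 0], 0],
  [[0, 0, 0], 0],
  [[0, 0, 0], 0],
], grip=0.9)

```text
time: 30.5
tool_pos: [0.4445, 0.0926, 0.0568]
ee_rot: [3.141, 0.0, 2.942]
wrist_force: [-0.0, -0.2, 0.6]
width: 0.0305
```

```bash
python3 go.py .485 -.081 .205;python3 snap.py l side; python3 -c "
import cv2;a=cv2.imread('pics/l_side.png')[60:230,160:360];cv2.imwrite('pics/l2.png',cv2.resize(a,None,fx=3.5,fy=3.5))"
```

```text
t 30.50 pos [0.4445 0.0926 0.0568] rpy [1.7998e+02 2.0000e-02 1.6854e+02] w 0.0305 F [-0.  -0.2  0.6] q [ 0.08 -0.05  1.81  0.    1.38 -1.29]
units [-0.928 -2.026 -1.853]
```

View pics/l2.png

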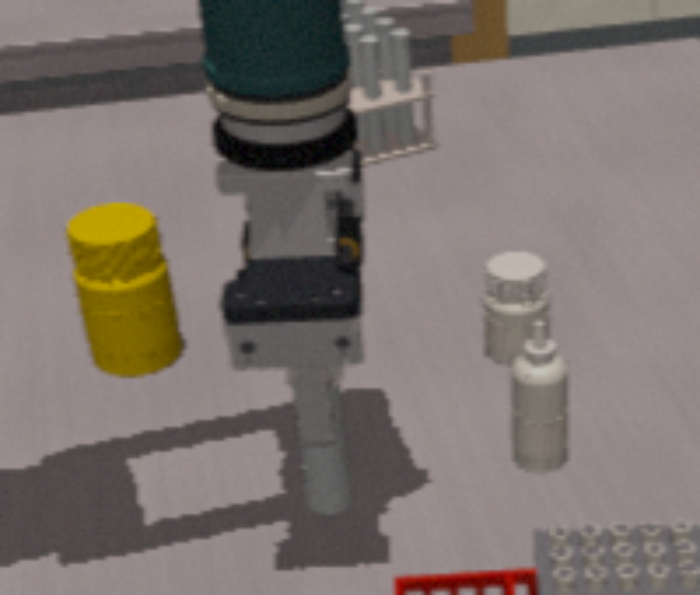

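Emit:
servo_tool([
  [[0, 0, 0], 0],
  [[0, 0, 0], 0],
  [[0, 0, 0], 0],
  [[0, 0, 0], 0],
])

```text
time: 30.88
tool_pos: [0.4445, 0.0926, 0.0568]
ee_rot: [3.141, 0.0, 2.941]
wrist_force: [1.0, 0.6, 1.1]
width: 0.0299
```

Emit:
servo_tool([
  [[0, 0, 0], 0],
  [[0, 0, 0], 0],
  [[0, 0, 0], 0],
  [[0, 0, 0.05], 0],
  [[0, 0, 0.1], 0],
  [[0, 0, 0.1], 0],
], grip=-0.2)

```text
time: 31.38
tool_pos: [0.4435, 0.0924, 0.0474]
ee_rot: [-3.141, -0.002, 2.941]
wrist_force: [-0.2, 0.0, -0.3]
width: 0.0563
```

Emit:
servo_tool([
  [[0, 0, 0], 0],
  [[0, 0, 0], 0],
  [[0, 0, 0], 0],
  [[0, 0, 0], 0],
  [[0, 0, 0], 0],
  [[0, 0, 0], 0],
  [[0, 0, 0], 0],
  [[0, 0, 0], 0],
], grip=0.9)

```text
time: 32.05
tool_pos: [0.4445, 0.0926, 0.0488]
ee_rot: [3.141, 0.0, 2.941]
wrist_force: [-0.1, -0.1, 0.3]
width: 0.0299
```

```bash
python3 go.py .485 -.081 .205;python3 snap.py m side; python3 -c "
import cv2;a=cv2.imread('pics/m_side.png')[60:230,160:360];cv2.imwrite('pics/m2.png',cv2.resize(a,None,fx=3.5,fy=3.5))"
```

```text
t 32.05 pos [0.4445 0.0926 0.0488] rpy [1.7999e+02 2.0000e-02 1.6853e+02] w 0.0299 F [-0.1 -0.1  0.3] q [ 0.08 -0.04  1.82  0.    1.36 -1.29]
units [-0.928 -2.025 -1.952]
```

View pics/m2.png

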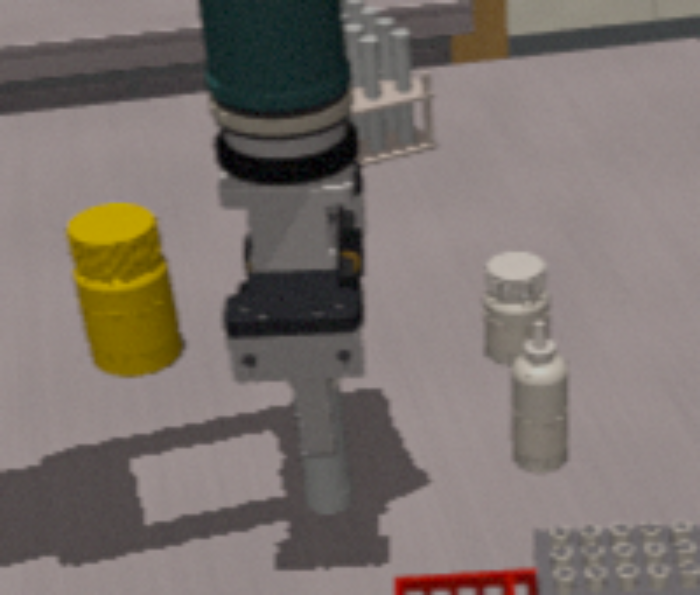

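Emit:
servo_tool([
  [[0, 0, -0.15], 0],
  [[0, 0, -0.4], 0],
  [[0, 0, -0.7], 0],
  [[0, 0, -1], 0],
])

```text
time: 32.43
tool_pos: [0.4436, 0.0924, 0.1288]
ee_rot: [-3.141, -0.002, 2.941]
wrist_force: [1.3, 0.3, 0.1]
width: 0.0302
```

Emit:
servo_tool([
  [[0, 0, -0.3], 0],
  [[0, 0, -0.6], 0],
  [[0, 0, -0.85], 0],
  [[0, 0, -0.95], 0],
])

```text
time: 32.77
tool_pos: [0.4457, 0.0926, 0.2081]
ee_rot: [3.14, 0.005, 2.941]
wrist_force: [0.2, 0.3, -0.0]
width: 0.03
```

Emit:
servo_tool([
  [[-0.06, -0.12, 0], 0],
  [[-0.16, -0.36, 0], 0],
  [[-0.31, -0.68, 0], 0],
])

```text
time: 33.02
tool_pos: [0.4571, 0.0342, 0.203]
ee_rot: [-3.142, -0.002, 2.944]
wrist_force: [0.9, -0.6, -1.2]
width: 0.0305
```

Emit:
servo_tool([
  [[-0.1, -0.22, 0], 0],
  [[-0.2, -0.45, 0], 0],
  [[-0.31, -0.68, 0], 0],
])

```text
time: 33.27
tool_pos: [0.4704, -0.0256, 0.2023]
ee_rot: [-3.141, -0.004, 2.941]
wrist_force: [0.9, -0.1, -0.4]
width: 0.0304
```

Emit:
servo_tool([
  [[-0.1, -0.22, 0], 0],
  [[-0.19, -0.42, 0], 0],
  [[-0.26, -0.58, 0], 0],
  [[-0.31, -0.68, 0], 0],
  [[-0.31, -0.68, 0], 0],
  [[-0.31, -0.68, 0], 0],
])

```text
time: 33.77
tool_pos: [0.4843, -0.0824, 0.2033]
ee_rot: [3.141, -0.003, 2.94]
wrist_force: [-0.5, 0.5, -0.4]
width: 0.0305
```

Emit:
servo_tool([
  [[0, 0, 0.15], 0],
  [[0, 0, 0.4], 0],
  [[0, 0, 0.7], 0],
  [[0, 0, 0.9], 0],
  [[0, 0, 1], 0],
  [[0, 0, 1], 0],
])

```text
time: 34.27
tool_pos: [0.4829, -0.0809, 0.1216]
ee_rot: [3.141, -0.005, 2.943]
wrist_force: [-0.2, -0.1, -0.8]
width: 0.0301
```

```bash
python3 go.py .485 -.081 .053;python3 snap.py n side; python3 -c "
import cv2;a=cv2.imread('pics/n_side.png')[100:290,220:430];cv2.imwrite('pics/n2.png',cv2.resize(a,None,fx=3,fy=3))"
```

```text
t 34.27 pos [ 0.4829 -0.0809  0.1216] rpy [179.96  -0.31 168.6 ] w 0.0301 F [-0.2 -0.1 -0.8] q [-0.28 -0.01  1.64  0.    1.52 -1.65]
units [-0.03   0.004  0.858]
```

View pics/n2.png

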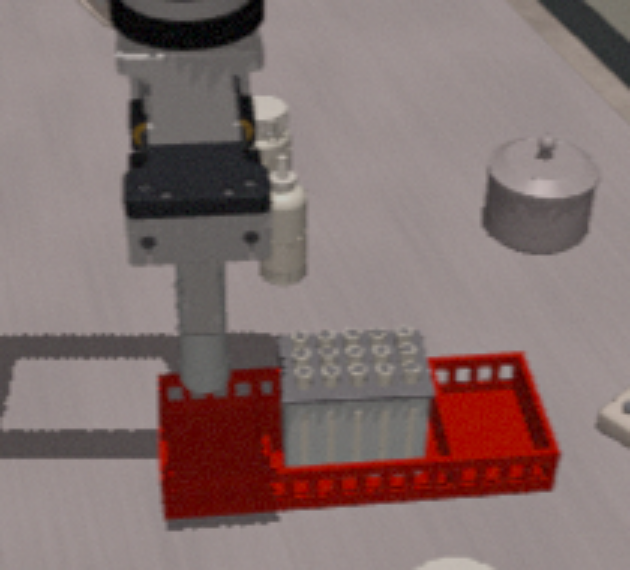

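Emit:
servo_tool([
  [[0, 0, 0.2], 0],
  [[0, 0, 0.4], 0],
  [[0, 0, 0.55], 0],
  [[0, 0, 0.67], 0],
  [[0, 0, 0.77], 0],
  [[0, 0, 0.83], 0],
  [[0, 0, 0.86], 0],
  [[0, 0, 0.88], 0],
  [[0, 0, 0.88], 0],
  [[0, 0, 0.88], 0],
])

```text
time: 35.15
tool_pos: [0.4852, -0.0823, 0.0548]
ee_rot: [3.142, 0.001, 2.941]
wrist_force: [-0.8, -0.2, -1.1]
width: 0.0303
```

Emit:
servo_tool([
  [[0, 0, 0.01], 0],
  [[0, 0, 0.02], 0],
  [[0, 0, 0.03], 0],
  [[0, 0, 0.03], 0],
])

```text
time: 35.48
tool_pos: [0.4855, -0.0824, 0.0527]
ee_rot: [3.142, 0.002, 2.941]
wrist_force: [0.4, -0.3, 3.2]
width: 0.0301
```

```bash
python3 go.py .485 -.081 .053;python3 snap.py o side; python3 -c "
import cv2;a=cv2.imread('pics/o_side.png')[100:290,220:430];cv2.imwrite('pics/o2.png',cv2.resize(a,None,fx=3,fy=3))"
```

```text
t 35.48 pos [ 0.4855 -0.0824  0.0527] rpy [1.8000e+02 1.0000e-01 1.6853e+02] w 0.0301 F [ 0.4 -0.3  3.2] q [-0.28  0.04  1.73  0.    1.37 -1.65]
units [ 0.01   0.015 -0.003]
```

View pics/o2.png

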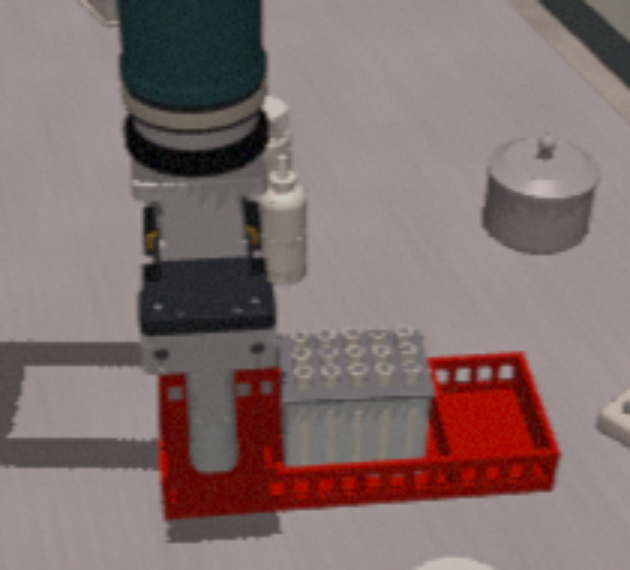

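Emit:
servo_tool([
  [[0, 0, 0], 0],
  [[0, 0, 0], 0],
  [[0, 0, 0], 0],
  [[0, 0, 0], 0],
  [[0, 0, 0], 0],
  [[0, 0, 0], 0],
  [[0, 0, 0], 0],
], grip=-0.5)

```text
time: 36.12
tool_pos: [0.4847, -0.0822, 0.0517]
ee_rot: [3.141, -0.0, 2.941]
wrist_force: [-0.3, 0.6, 0.1]
width: 0.0698
```

Emit:
servo_tool([
  [[0, 0, -0.1], 0],
  [[0, 0, -0.3], 0],
  [[0, 0, -0.65], 0],
  [[0, 0, -1], 0],
])

```text
time: 36.45
tool_pos: [0.484, -0.082, 0.1323]
ee_rot: [3.141, -0.002, 2.941]
wrist_force: [0.3, -0.2, 0.1]
width: 0.071
```

Emit:
servo_tool([
  [[0, 0, -0.35], 0],
  [[0, 0, -0.65], 0],
  [[0, 0, -0.91], 0],
  [[0, 0, -0.91], 0],
])

```text
time: 36.78
tool_pos: [0.4873, -0.0829, 0.2109]
ee_rot: [-3.141, 0.011, 2.942]
wrist_force: [0.1, 0.3, 0.4]
width: 0.0702
```

Emit:
servo_tool([
  [[-0.05, 0.14, 0], 0],
  [[-0.14, 0.45, 0], 0],
  [[-0.26, 0.82, 0], 0],
])

```text
time: 37.03
tool_pos: [0.5177, -0.0216, 0.2029]
ee_rot: [-3.141, -0.003, 2.939]
wrist_force: [0.7, -0.1, 0.4]
width: 0.0703
```

Emit:
servo_tool([
  [[-0.13, 0.41, 0], 0],
  [[-0.26, 0.82, 0], 0],
])

```text
time: 37.2
tool_pos: [0.5513, 0.0401, 0.2022]
ee_rot: [-3.141, -0.004, 2.941]
wrist_force: [0.6, -1.0, -0.1]
width: 0.0708
```

Emit:
servo_tool([
  [[-0.13, 0.41, 0], 0],
  [[-0.2, 0.68, 0], 0],
  [[-0.25, 0.81, 0], 0],
  [[-0.25, 0.81, 0], 0],
  [[-0.25, 0.81, 0], 0],
])

```text
time: 37.62
tool_pos: [0.5835, 0.0976, 0.203]
ee_rot: [-3.14, -0.003, 2.942]
wrist_force: [-0.1, -1.1, 0.7]
width: 0.0703
```

```bash
python3 go.py .584 .0975 .041;  python3 snap.py p side top
```

```text
t 37.62 pos [0.5835 0.0976 0.203 ] rpy [-1.7992e+02 -1.6000e-01  1.6858e+02] w 0.0703 F [-0.1 -1.1  0.7] q [ 0.07  0.18  1.27 -0.    1.69 -1.3 ]
units [-1.300e-02  2.000e-03  2.025e+00]
```

View pics/p_side.png

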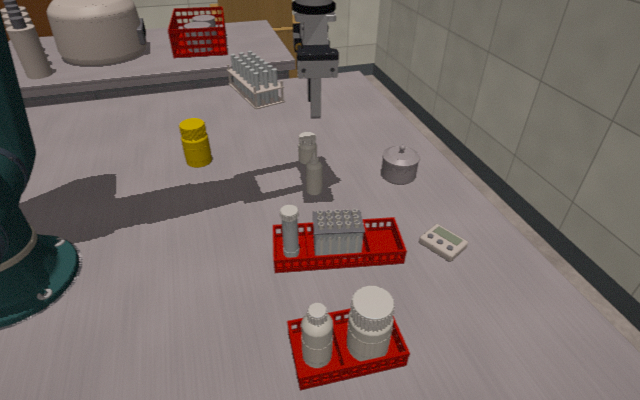

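View pics/p_top.png

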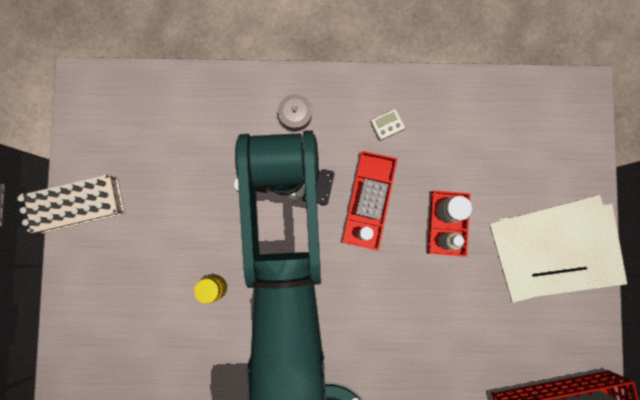

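Emit:
servo_tool([
  [[0, 0, 0.25], 0],
  [[0, 0, 0.5], 0],
  [[0, 0, 0.75], 0],
  [[0, 0, 1], 0],
])

```text
time: 38.05
tool_pos: [0.5838, 0.0959, 0.1244]
ee_rot: [-3.142, 0.001, 2.939]
wrist_force: [-0.7, 0.3, 0.1]
width: 0.0706
```

Emit:
servo_tool([
  [[0, 0, 0.25], 0],
  [[0, 0, 0.5], 0],
  [[0, 0, 0.7], 0],
  [[0, 0, 0.83], 0],
  [[0, 0, 0.93], 0],
  [[0, 0, 1], 0],
])

```text
time: 38.55
tool_pos: [0.5839, 0.0968, 0.0443]
ee_rot: [-3.142, -0.0, 2.94]
wrist_force: [0.2, -0.3, -0.4]
width: 0.0702
```

Emit:
servo_tool([
  [[0, 0, 0.05], 0],
  [[0, 0, 0.05], 0],
  [[0, 0, 0.05], 0],
])

```text
time: 38.8
tool_pos: [0.5847, 0.0976, 0.0414]
ee_rot: [3.141, 0.001, 2.941]
wrist_force: [-0.4, -0.8, -0.9]
width: 0.0708
```

Emit:
servo_tool([
  [[0, 0, 0], 0],
  [[0, 0, 0], 0],
  [[0, 0, 0], 0],
  [[0, 0, 0], 0],
  [[0, 0, 0], 0],
  [[0, 0, 0], 0],
  [[0, 0, 0], 0],
  [[0, 0, 0], 0],
], grip=0.9)

```text
time: 39.47
tool_pos: [0.5843, 0.0977, 0.0408]
ee_rot: [3.141, 0.0, 2.941]
wrist_force: [0.1, 0.5, 0.8]
width: 0.0351
```

```bash
python3 go.py .658 -.1145 .205;python3 snap.py q side; python3 -c "
import cv2;a=cv2.imread('pics/q_side.png')[60:230,200:400];cv2.imwrite('pics/q2.png',cv2.resize(a,None,fx=3.5,fy=3.5))"
```

```text
t 39.47 pos [0.5843 0.0977 0.0408] rpy [1.7999e+02 1.0000e-02 1.6854e+02] w 0.0351 F [0.1 0.5 0.8] q [ 0.07  0.27  1.5   0.    1.38 -1.3 ]
units [-1.431 -2.416 -2.052]
```

View pics/q2.png

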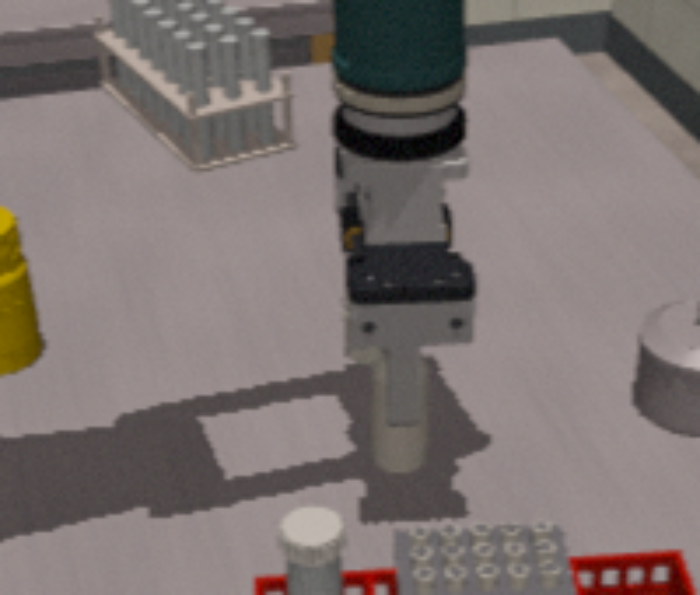

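Emit:
servo_tool([
  [[0, 0, -0.15], 0],
  [[0, 0, -0.4], 0],
  [[0, 0, -0.7], 0],
  [[0, 0, -1], 0],
])

```text
time: 39.85
tool_pos: [0.5836, 0.0975, 0.1216]
ee_rot: [-3.141, -0.001, 2.941]
wrist_force: [0.4, 0.7, -1.5]
width: 0.0355
```

Emit:
servo_tool([
  [[0, 0, -0.3], 0],
  [[0, 0, -0.6], 0],
  [[0, 0, -0.85], 0],
  [[0, 0, -1], 0],
])

```text
time: 40.18
tool_pos: [0.5851, 0.0977, 0.2046]
ee_rot: [3.14, 0.005, 2.941]
wrist_force: [-0.1, -0.2, -1.2]
width: 0.0357
```

Emit:
servo_tool([
  [[-0.08, -0.14, -0.04], 0],
  [[-0.25, -0.42, -0.05], 0],
  [[-0.48, -0.81, -0.05], 0],
])

```text
time: 40.43
tool_pos: [0.6087, 0.0271, 0.2046]
ee_rot: [3.141, -0.001, 2.945]
wrist_force: [0.0, 0.1, -1.3]
width: 0.0355
```

Emit:
servo_tool([
  [[-0.16, -0.27, 0], 0],
  [[-0.32, -0.54, 0], 0],
  [[-0.48, -0.81, 0], 0],
])

```text
time: 40.68
tool_pos: [0.6333, -0.047, 0.2028]
ee_rot: [-3.141, -0.003, 2.941]
wrist_force: [-0.0, 0.0, 0.0]
width: 0.0355
```

Emit:
servo_tool([
  [[-0.16, -0.27, 0], 0],
  [[-0.3, -0.5, 0], 0],
  [[-0.4, -0.68, 0], 0],
  [[-0.47, -0.8, 0], 0],
  [[-0.47, -0.8, 0], 0],
  [[-0.47, -0.8, 0], 0],
])

```text
time: 41.18
tool_pos: [0.6575, -0.1149, 0.2039]
ee_rot: [3.141, -0.002, 2.941]
wrist_force: [-0.2, 0.2, -1.1]
width: 0.0356
```

Emit:
servo_tool([
  [[0, 0, 0.15], 0],
  [[0, 0, 0.4], 0],
  [[0, 0, 0.7], 0],
  [[0, 0, 0.9], 0],
  [[0, 0, 1], 0],
  [[0, 0, 1], 0],
  [[0, 0, 1], 0],
])

```text
time: 41.77
tool_pos: [0.6576, -0.1139, 0.1246]
ee_rot: [3.141, -0.0, 2.943]
wrist_force: [-0.1, -0.1, 0.1]
width: 0.0354
```

```bash
python3 go.py .658 -.1145 .045;python3 snap.py r side; python3 -c "
import cv2;a=cv2.imread('pics/r_side.png')[100:290,250:460];cv2.imwrite('pics/r2.png',cv2.resize(a,None,fx=3,fy=3))"
```

```text
t 41.77 pos [ 0.6576 -0.1139  0.1246] rpy [ 1.7999e+02 -3.0000e-02  1.6860e+02] w 0.0354 F [-0.1 -0.1  0.1] q [-0.26  0.37  1.19  0.    1.58 -1.63]
units [-0.007 -0.006  0.995]
```

View pics/r2.png

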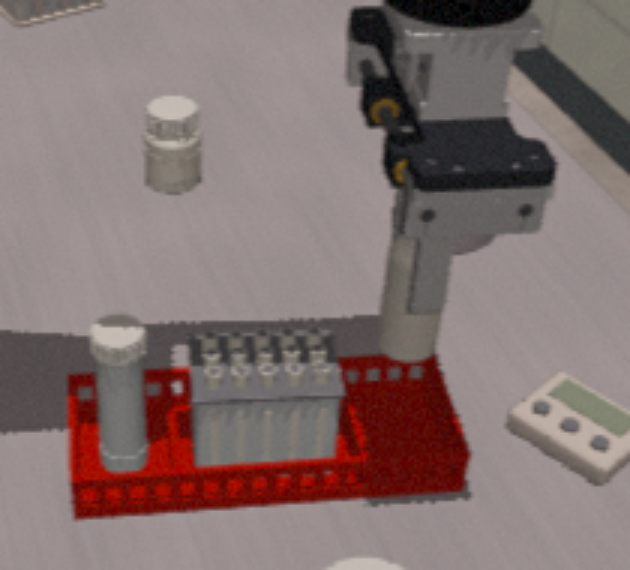

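Emit:
servo_tool([
  [[0, 0, 0.2], 0],
  [[0, 0, 0.4], 0],
  [[0, 0, 0.58], 0],
  [[0, 0, 0.72], 0],
  [[0, 0, 0.83], 0],
  [[0, 0, 0.9], 0],
  [[0, 0, 0.94], 0],
  [[0, 0, 0.97], 0],
  [[0, 0, 0.97], 0],
  [[0, 0, 0.97], 0],
])

```text
time: 42.65
tool_pos: [0.6582, -0.115, 0.0477]
ee_rot: [3.142, 0.001, 2.941]
wrist_force: [-1.4, -0.6, -0.2]
width: 0.0354
```

Emit:
servo_tool([
  [[0, 0, 0.01], 0],
  [[0, 0, 0.02], 0],
  [[0, 0, 0.03], 0],
  [[0, 0, 0.03], 0],
])

```text
time: 42.98
tool_pos: [0.658, -0.1149, 0.0449]
ee_rot: [3.142, 0.0, 2.941]
wrist_force: [-0.2, -0.1, -1.3]
width: 0.0351
```

Emit:
servo_tool([
  [[0, 0, 0.01], 0],
  [[0, 0, 0.01], 0],
  [[0, 0, 0.01], 0],
])

```text
time: 43.23
tool_pos: [0.6581, -0.1149, 0.0448]
ee_rot: [3.142, 0.001, 2.941]
wrist_force: [-1.1, 0.2, 4.4]
width: 0.0357
```

```bash
python3 go.py .658 -.1145 .045;python3 snap.py u side; python3 -c "
import cv2;a=cv2.imread('pics/u_side.png')[100:290,250:460];cv2.imwrite('pics/u2.png',cv2.resize(a,None,fx=3,fy=3))"
```

```text
t 43.23 pos [ 0.6581 -0.1149  0.0448] rpy [1.8000e+02 6.0000e-02 1.6853e+02] w 0.0357 F [-1.1  0.2  4.4] q [-0.26  0.42  1.28  0.    1.44 -1.63]
units [ 0.002  0.005 -0.003]
```

View pics/u2.png

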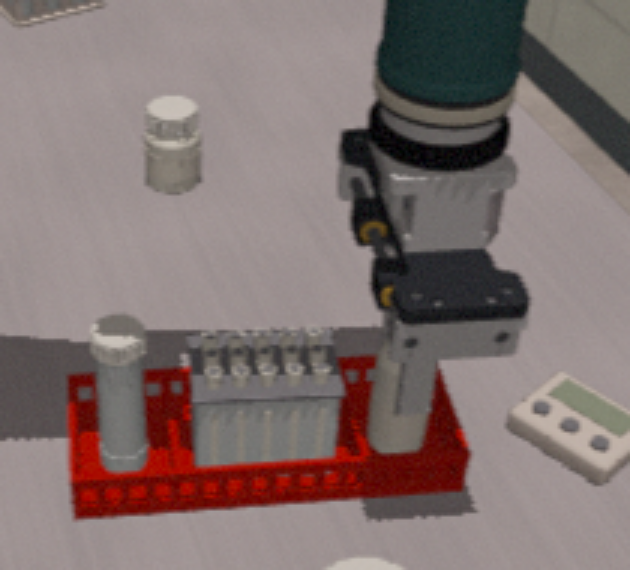

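Contact on the floor (4 N). Release, rise, move aside.

Emit:
servo_tool([
  [[0, 0, 0], 0],
  [[0, 0, 0], 0],
  [[0, 0, 0], 0],
  [[0, 0, 0], 0],
  [[0, 0, 0], 0],
  [[0, 0, 0], 0],
  [[0, 0, 0], 0],
], grip=-0.5)

```text
time: 43.87
tool_pos: [0.6577, -0.1148, 0.0437]
ee_rot: [3.141, -0.0, 2.941]
wrist_force: [-0.6, 0.0, 0.2]
width: 0.0702
```

Emit:
servo_tool([
  [[0, 0, -0.1], 0],
  [[0, 0, -0.3], 0],
  [[0, 0, -0.65], 0],
  [[0, 0, -1], 0],
])

```text
time: 44.2
tool_pos: [0.657, -0.1147, 0.124]
ee_rot: [3.141, -0.003, 2.941]
wrist_force: [0.8, -1.1, 0.7]
width: 0.0708
```

Emit:
servo_tool([
  [[0, 0, -0.35], 0],
  [[0, 0, -0.65], 0],
  [[0, 0, -0.9], 0],
  [[0, 0, -1], 0],
])

```text
time: 44.53
tool_pos: [0.6592, -0.1152, 0.2093]
ee_rot: [-3.141, 0.008, 2.942]
wrist_force: [-0.2, 0.2, 1.0]
width: 0.0703
```

Emit:
servo_tool([
  [[0.1, 0.15, 0], 0],
  [[0.4, 0.5, 0], 0],
  [[0.7, 0.95, 0], 0],
])

```text
time: 44.78
tool_pos: [0.6171, -0.0309, 0.2014]
ee_rot: [-3.141, -0.004, 2.938]
wrist_force: [0.1, 1.3, 0.2]
width: 0.0705
```

Emit:
servo_tool([
  [[0.35, 0.47, 0], 0],
  [[0.7, 0.95, 0], 0],
])

```text
time: 44.95
tool_pos: [0.581, 0.047, 0.2014]
ee_rot: [3.142, -0.004, 2.941]
wrist_force: [0.9, 1.4, 0.7]
width: 0.0709
```

Emit:
servo_tool([
  [[0.35, 0.47, 0], 0],
  [[0.7, 0.95, 0], 0],
])

```text
time: 45.12
tool_pos: [0.5455, 0.1226, 0.2017]
ee_rot: [-3.141, -0.004, 2.942]
wrist_force: [0.5, 0.7, 0.4]
width: 0.0705
```

Emit:
servo_tool([
  [[0.3, 0.4, 0], 0],
  [[0.6, 0.75, 0], 0],
  [[0.7, 0.95, 0], 0],
  [[0.7, 0.95, 0], 0],
  [[0.7, 0.95, 0], 0],
  [[0.7, 0.95, 0], 0],
])

```text
time: 45.62
tool_pos: [0.508, 0.2054, 0.2026]
ee_rot: [-3.14, -0.002, 2.941]
wrist_force: [0.2, 0.2, 0.7]
width: 0.0703
```

```bash
python3 go.py .458 .2 .2;python3 snap.py z side top; python3 -c "
import cv2;a=cv2.imread('pics/z_side.png')[190:400,250:480];cv2.imwrite('pics/z2.png',cv2.resize(a,None,fx=2.8,fy=2.8))
a=cv2.imread('pics/z_top.png')[140:270,330:490];cv2.imwrite('pics/z3.png',cv2.resize(a,None,fx=4,fy=4))"
```

```text
t 45.62 pos [0.508  0.2054 0.2026] rpy [-1.7992e+02 -9.0000e-02  1.6853e+02] w 0.0703 F [0.2 0.2 0.7] q [ 0.28  0.08  1.38 -0.    1.68 -1.09]
units [ 0.599 -0.191  0.034]
```

View pics/z_side.png

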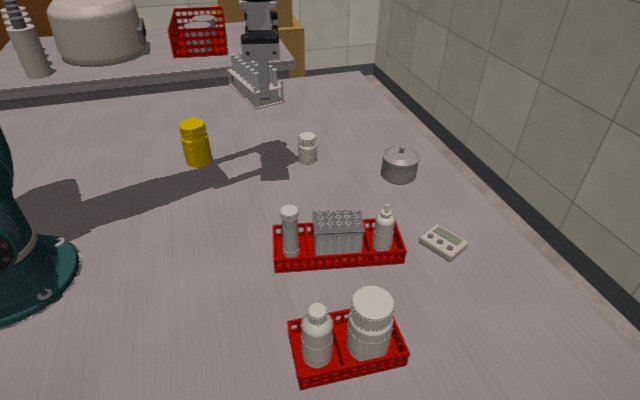

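View pics/z2.png

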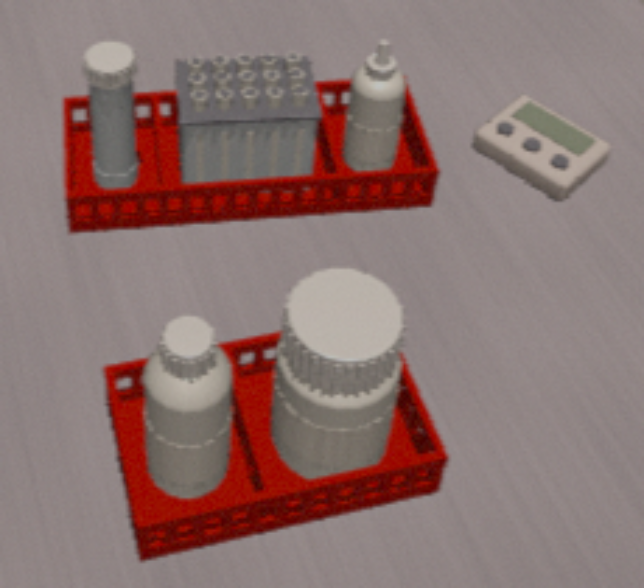

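View pics/z3.png

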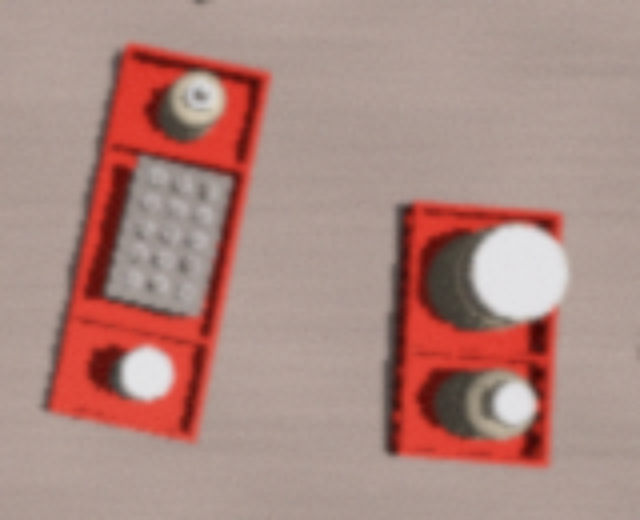

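All five items stand upright in their compartments. The small jar (307,148), canister (400,165) and timer (443,241) haven't moved. I'm handing the job in.

```bash
python3 -c "
from bench import robot
print(robot.close_job())"
```

```text
the job is handed in; nothing more can be done
None
```

Both kits are made up and the job is handed in, at about 46 s of the 128 s allowed. I placed things in the order you listed them:

- **Extraction basket:** the large jar is in the bigger compartment and the buffer bottle in the smaller one.
- **Assay basket:** the tip box is in the middle, the sample tube in the end nearer the robot, and the dropper bottle in the far end.

I lowered each item until the wrist felt a light contact of about 3–8 N, then released it.

The last side and top pictures show all five upright in their compartments. The small jar, canister, timer and yellow jar are where they started, and the gripper was empty and clear of everything.

One reading disagreed with the description. The gripper closed to about 30 mm on the sample tube instead of 28 mm, and still did after I regripped it 8 mm lower. It held securely, stayed upright and was set down without trouble.

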